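# Make up a kit of weld caps and tape in a pipe shop

## Robot

A 7-joint arm with a two-finger parallel gripper is mounted at the origin on the work surface. World frame = base frame: x ahead of the robot, y to its left, z up, the work surface at z = 0. Lengths are in m, angles in rad, forces in N, time in s.
With the tool pointing down it reaches from about 0.4 to 0.85 m from the base axis. Payload 10.4 kg.
Tool frame: the origin (TCP) lies between the finger pads; the fingertips stand 19 mm ahead of it and the grasp point (between the pads) is the TCP (manip.tips_ahead is the distance from the TCP to the fingertips, in m); z points along the fingers, y is the line along which they close (so a half turn about z gives the same grasp; the last joint's range is limited). The gripper opens to 85 mm and grips with 20 to 120 N. Pads are 22 mm wide; open, the fingers measure 114 mm over their backs; the gripper's body (76 mm by 85 mm) begins 54 mm behind the grasp point. The pads swing forward as they close: fully open they stand 13 mm farther back than shut.
Start: joints at [-1.231, 0.332, -0.065, 1.46, 0.022, 1.35, -0.088], TCP at [0.222, 0.584, 0.25] pointing down, gripper open.
Joint ranges: [-2.6, 2.6], [-0.5, 2.12], [-1.47, 1.34], [0.16, 2.42], [-1.27, 4.41], [0.06, 2.06], [-2.6, 2.6]. Speed limits (rad/s): [2.22, 2.22, 2.79, 2.79, 3.14, 3.14, 3.14].

## Interface

Orientations are given as a unit quaternion [x, y, z, w].
In Python, from workcell import manip, viewer gives the robot as it stands.
- The arm moves only by the tool arm_command, never from a script. Its argument "series" is text: rows parted by semicolons, each of 5 numbers parted by spaces: the closure, from 0 (fully open) to 1 (shut), then the shift along the tool's x, y, z normalised to -1 to 1, where 1 is 0.4 m, then the turn about the tool's z normalised to -1 to 1, where 1 is 180 degrees. In form: jaw tx ty tz spin; .... A call has exactly 10 rows; each row shifts and turns the commanded pose from where the row before left it, along the tool's axes as they then stand; what a row does not reach is not made up. A row lasts 1/8 s, in which the tool goes at most 62.5 mm and 10.7 degrees, less where a joint would pass 70% of its speed; a pose out of reach is approached as far as the arm can. A call with a number of a shift or a turn outside -1 to 1 is refused whole. A call with a gripper value outside its range is refused whole. The fingers move at their own pace and stop on an object; "newtons" is the grip in N (left out, the last holds). Time passes only in rows, so rows that do not move let the fingers close, or fill a call up. It gives the time, the measured TCP pose, the force, the opening and the grip force at its end, in the units of the state.
- manip.get_obs(): the state, without advancing time (a new reading comes with each control period).
- viewer.camera(name): name is "scene" or "top"; returns a dict with "pixels" (400x640x3 uint8, red, green, blue), "intrinsics" (3x3 intrinsics, pixels), "D" ([k1, k2, p1, p2, k3] as OpenCV has them; the pictures are not rectified), "extrinsics" (4x4, takes a point from world to camera coordinates). Camera axes: x right, y up, looking along -z (the intrinsics and any distortion apply to the point x, -y, -z); pixel columns grow to the right and rows downward; lengths in m; the calibration is good to about 2 mm. A picture is of the moment at which its call begins. There is no depth.
- manip.hand_in(): hands the job in; it is judged then, once.
The state is a dict: "clock": time; "joint_pos": joint angles; "joint_velocities": joint speeds; "tau": joint torques, N m; "position": TCP position; "ee_rot": TCP orientation; "ft_force": force on the tool from outside, world axes, zero at the start; "torque": the same for the moment, N m; "grip_width": opening from 0.0 (shut) to 1.0 (fully open); "grasp_force": force on a finger pad.
Only numpy, scipy, OpenCV 4.12 (cv2) and the standard library are available. Lean on these libraries where they do the work, as an engineer would, in place of code of your own. Each camera call takes 0.05 s, during which the arm holds its last target. There are 200 camera calls.

## Task

Make up the job kit in the grey tray: with the orange scoop, scoop at least three of the steel caps out of the black bin and tip them into the tray's white-floored compartment, and slide the blue tape roll up off its post and lay it flat in the green-floored compartment. Don't touch the caps with the gripper; any caps you don't bring must stay in the bin, none spilled. Finish with the scoop standing flat on the bench, drop neither the scoop nor the tape, and leave the other things where they are.

Things in the scene. Friction and masses are not known exactly. Their poses are not given: they have to be found in the camera images.
- scoop: orange hand scoop, loose, about 0.25 kg, 120 mm long, 100 mm wide, standing flat on the bench. Origin: centre of its underside; x points to the open mouth, z up. Pan floor 2.5 mm thick from x = -60 mm (back wall, 45 mm high) to +60 mm (open lip); side walls 45 mm high in the back half, 27 mm in front, none in the last 20 mm. A black handle runs above the pan
- scoop_grip (a point): middle of the scoop's black handle, a straight bar 115 mm long, 22 mm wide (y), 38 mm deep with flat sides, level along x, joined to the pan only at the back. This point is 90 mm above the scoop's underside, 4 mm behind its origin; axes as the scoop's
- scoop_lip (a point): middle of the scoop's front lip, on its underside, 60 mm ahead of its origin; axes as the scoop's
- bin: black open bin of caps, fixed, 320 mm long (x), 132 mm wide (y), walls 65 mm high. Origin: centre of its underside; x points away from the robot. Inside: flat floor 5 mm above the bench, x = -155 to +85 mm, 120 mm wide; then a grey ramp rising 35 degrees to the upright, 85 mm high far wall at x = +140 mm. Caps start on the floor beyond x = -10 mm; the near half is empty
- cap0: steel weld cap no. 1 of 5: a chunky domed disc, 34 mm diameter, 24 mm high, bevelled below, polished and slippery, about 50 g; origin at its middle, z up through its dome; starts flat in the black bin
- cap1: steel weld cap no. 2 of 5: a chunky domed disc, 34 mm diameter, 24 mm high, bevelled below, polished and slippery, about 50 g; origin at its middle, z up through its dome; starts flat in the black bin
- cap2: steel weld cap no. 3 of 5: a chunky domed disc, 34 mm diameter, 24 mm high, bevelled below, polished and slippery, about 50 g; origin at its middle, z up through its dome; starts flat in the black bin
- cap3: steel weld cap no. 4 of 5: a chunky domed disc, 34 mm diameter, 24 mm high, bevelled below, polished and slippery, about 50 g; origin at its middle, z up through its dome; starts flat in the black bin
- cap4: steel weld cap no. 5 of 5: a chunky domed disc, 34 mm diameter, 24 mm high, bevelled below, polished and slippery, about 50 g; origin at its middle, z up through its dome; starts flat in the black bin
- kit: the grey two-compartment kit tray, fixed to the bench, 310 mm long (x), 170 mm wide (y), walls 50 mm high, 6 mm thick. Origin: centre of its underside; x points away from the robot. A 5 mm cross wall at x = +27 mm divides it into the longer near compartment (white floor) for caps and the shorter far one (green floor) for the tape
- kit_caps (a point): centre of the floor of the kit tray's near, white-floored caps compartment (174 x 158 mm inside, floor 6 mm above the bench); axes as the tray's
- kit_tape (a point): centre of the floor of the kit tray's far, green-floored tape compartment (119 x 158 mm inside, floor 6 mm above the bench); axes as the tray's
- roll: blue tape roll, a ring 64 mm outside diameter, 29 mm hole, 30 mm high, loose, about 90 g; origin at its centre, z along its axis; starts lying on the stand's foot around its post, centre 27 mm above the bench
- stand: fixed steel stand: round foot 90 mm diameter, 12 mm thick, with an upright 18 mm post whose top is 70 mm above the bench. Origin: centre of its underside
- elbow: bare steel 90-degree pipe elbow, about 105 x 105 x 48 mm, lying on its side; bystander, not to be disturbed
- tee: bare steel pipe tee, 110 mm long, 44 mm thick, lying flat; bystander, not to be disturbed
- can: upright red spray can, 60 mm diameter, 150 mm tall; bystander, not to be disturbed
- stub: short upright steel pipe ring, 90 mm diameter, 50 mm tall; bystander, not to be disturbed
- mug: white mug, 80 mm diameter, 90 mm tall; bystander, not to be disturbed
There are look-alikes about, which are no part of the job. Leave any pink look-alike of the stand alone.

How it is judged:
On the way:
1. at least one cap is carried in the scoop, raised clear of the bench (scoop's origin more than 60 mm up) (height (world z) of scoop above 0.06 m and ((x of cap0 in the frame of scoop between -0.06 and 0.06 m and y of cap0 in the frame of scoop between -0.05 and 0.05 m and z of cap0 in the frame of scoop between 0 and 0.06 m) or (x of cap1 in the frame of scoop between -0.06 and 0.06 m and y of cap1 in the frame of scoop between -0.05 and 0.05 m and z of cap1 in the frame of scoop between 0 and 0.06 m) or (x of cap2 in the frame of scoop between -0.06 and 0.06 m and y of cap2 in the frame of scoop between -0.05 and 0.05 m and z of cap2 in the frame of scoop between 0 and 0.06 m) or (x of cap3 in the frame of scoop between -0.06 and 0.06 m and y of cap3 in the frame of scoop between -0.05 and 0.05 m and z of cap3 in the frame of scoop between 0 and 0.06 m) or (x of cap4 in the frame of scoop between -0.06 and 0.06 m and y of cap4 in the frame of scoop between -0.05 and 0.05 m and z of cap4 in the frame of scoop between 0 and 0.06 m))), for 0.2 s.
At the end, for the whole second after the job is handed in: Three or more caps lie in the white-floored compartment, the rest there or in the bin; the roll lies flat (0.15 rad) on the floor of the green-floored one; the scoop stands flat on the bench (0.1 rad, under 6 mm up); all at rest (0.03 m/s) ((((x of cap0 in the frame of kit_caps between -0.087 and 0.087 m and y of cap0 in the frame of kit_caps between -0.079 and 0.079 m and z of cap0 in the frame of kit_caps between 0 and 0.055 m) and (x of cap1 in the frame of kit_caps between -0.087 and 0.087 m and y of cap1 in the frame of kit_caps between -0.079 and 0.079 m and z of cap1 in the frame of kit_caps between 0 and 0.055 m) and (x of cap2 in the frame of kit_caps between -0.087 and 0.087 m and y of cap2 in the frame of kit_caps between -0.079 and 0.079 m and z of cap2 in the frame of kit_caps between 0 and 0.055 m)) or ((x of cap0 in the frame of kit_caps between -0.087 and 0.087 m and y of cap0 in the frame of kit_caps between -0.079 and 0.079 m and z of cap0 in the frame of kit_caps between 0 and 0.055 m) and (x of cap1 in the frame of kit_caps between -0.087 and 0.087 m and y of cap1 in the frame of kit_caps between -0.079 and 0.079 m and z of cap1 in the frame of kit_caps between 0 and 0.055 m) and (x of cap3 in the frame of kit_caps between -0.087 and 0.087 m and y of cap3 in the frame of kit_caps between -0.079 and 0.079 m and z of cap3 in the frame of kit_caps between 0 and 0.055 m)) or ((x of cap0 in the frame of kit_caps between -0.087 and 0.087 m and y of cap0 in the frame of kit_caps between -0.079 and 0.079 m and z of cap0 in the frame of kit_caps between 0 and 0.055 m) and (x of cap1 in the frame of kit_caps between -0.087 and 0.087 m and y of cap1 in the frame of kit_caps between -0.079 and 0.079 m and z of cap1 in the frame of kit_caps between 0 and 0.055 m) and (x of cap4 in the frame of kit_caps between -0.087 and 0.087 m and y of cap4 in the frame of kit_caps between -0.079 and 0.079 m and z of cap4 in the frame of kit_caps between 0 and 0.055 m)) or ((x of cap0 in the frame of kit_caps between -0.087 and 0.087 m and y of cap0 in the frame of kit_caps between -0.079 and 0.079 m and z of cap0 in the frame of kit_caps between 0 and 0.055 m) and (x of cap2 in the frame of kit_caps between -0.087 and 0.087 m and y of cap2 in the frame of kit_caps between -0.079 and 0.079 m and z of cap2 in the frame of kit_caps between 0 and 0.055 m) and (x of cap3 in the frame of kit_caps between -0.087 and 0.087 m and y of cap3 in the frame of kit_caps between -0.079 and 0.079 m and z of cap3 in the frame of kit_caps between 0 and 0.055 m)) or ((x of cap0 in the frame of kit_caps between -0.087 and 0.087 m and y of cap0 in the frame of kit_caps between -0.079 and 0.079 m and z of cap0 in the frame of kit_caps between 0 and 0.055 m) and (x of cap2 in the frame of kit_caps between -0.087 and 0.087 m and y of cap2 in the frame of kit_caps between -0.079 and 0.079 m and z of cap2 in the frame of kit_caps between 0 and 0.055 m) and (x of cap4 in the frame of kit_caps between -0.087 and 0.087 m and y of cap4 in the frame of kit_caps between -0.079 and 0.079 m and z of cap4 in the frame of kit_caps between 0 and 0.055 m)) or ((x of cap0 in the frame of kit_caps between -0.087 and 0.087 m and y of cap0 in the frame of kit_caps between -0.079 and 0.079 m and z of cap0 in the frame of kit_caps between 0 and 0.055 m) and (x of cap3 in the frame of kit_caps between -0.087 and 0.087 m and y of cap3 in the frame of kit_caps between -0.079 and 0.079 m and z of cap3 in the frame of kit_caps between 0 and 0.055 m) and (x of cap4 in the frame of kit_caps between -0.087 and 0.087 m and y of cap4 in the frame of kit_caps between -0.079 and 0.079 m and z of cap4 in the frame of kit_caps between 0 and 0.055 m)) or ((x of cap1 in the frame of kit_caps between -0.087 and 0.087 m and y of cap1 in the frame of kit_caps between -0.079 and 0.079 m and z of cap1 in the frame of kit_caps between 0 and 0.055 m) and (x of cap2 in the frame of kit_caps between -0.087 and 0.087 m and y of cap2 in the frame of kit_caps between -0.079 and 0.079 m and z of cap2 in the frame of kit_caps between 0 and 0.055 m) and (x of cap3 in the frame of kit_caps between -0.087 and 0.087 m and y of cap3 in the frame of kit_caps between -0.079 and 0.079 m and z of cap3 in the frame of kit_caps between 0 and 0.055 m)) or ((x of cap1 in the frame of kit_caps between -0.087 and 0.087 m and y of cap1 in the frame of kit_caps between -0.079 and 0.079 m and z of cap1 in the frame of kit_caps between 0 and 0.055 m) and (x of cap2 in the frame of kit_caps between -0.087 and 0.087 m and y of cap2 in the frame of kit_caps between -0.079 and 0.079 m and z of cap2 in the frame of kit_caps between 0 and 0.055 m) and (x of cap4 in the frame of kit_caps between -0.087 and 0.087 m and y of cap4 in the frame of kit_caps between -0.079 and 0.079 m and z of cap4 in the frame of kit_caps between 0 and 0.055 m)) or ((x of cap1 in the frame of kit_caps between -0.087 and 0.087 m and y of cap1 in the frame of kit_caps between -0.079 and 0.079 m and z of cap1 in the frame of kit_caps between 0 and 0.055 m) and (x of cap3 in the frame of kit_caps between -0.087 and 0.087 m and y of cap3 in the frame of kit_caps between -0.079 and 0.079 m and z of cap3 in the frame of kit_caps between 0 and 0.055 m) and (x of cap4 in the frame of kit_caps between -0.087 and 0.087 m and y of cap4 in the frame of kit_caps between -0.079 and 0.079 m and z of cap4 in the frame of kit_caps between 0 and 0.055 m)) or ((x of cap2 in the frame of kit_caps between -0.087 and 0.087 m and y of cap2 in the frame of kit_caps between -0.079 and 0.079 m and z of cap2 in the frame of kit_caps between 0 and 0.055 m) and (x of cap3 in the frame of kit_caps between -0.087 and 0.087 m and y of cap3 in the frame of kit_caps between -0.079 and 0.079 m and z of cap3 in the frame of kit_caps between 0 and 0.055 m) and (x of cap4 in the frame of kit_caps between -0.087 and 0.087 m and y of cap4 in the frame of kit_caps between -0.079 and 0.079 m and z of cap4 in the frame of kit_caps between 0 and 0.055 m))) and ((x of cap0 in the frame of kit_caps between -0.087 and 0.087 m and y of cap0 in the frame of kit_caps between -0.079 and 0.079 m and z of cap0 in the frame of kit_caps between 0 and 0.055 m) or (x of cap0 in the frame of bin between -0.155 and 0.14 m and y of cap0 in the frame of bin between -0.06 and 0.06 m and z of cap0 in the frame of bin between 0 and 0.065 m)) and ((x of cap1 in the frame of kit_caps between -0.087 and 0.087 m and y of cap1 in the frame of kit_caps between -0.079 and 0.079 m and z of cap1 in the frame of kit_caps between 0 and 0.055 m) or (x of cap1 in the frame of bin between -0.155 and 0.14 m and y of cap1 in the frame of bin between -0.06 and 0.06 m and z of cap1 in the frame of bin between 0 and 0.065 m)) and ((x of cap2 in the frame of kit_caps between -0.087 and 0.087 m and y of cap2 in the frame of kit_caps between -0.079 and 0.079 m and z of cap2 in the frame of kit_caps between 0 and 0.055 m) or (x of cap2 in the frame of bin between -0.155 and 0.14 m and y of cap2 in the frame of bin between -0.06 and 0.06 m and z of cap2 in the frame of bin between 0 and 0.065 m)) and ((x of cap3 in the frame of kit_caps between -0.087 and 0.087 m and y of cap3 in the frame of kit_caps between -0.079 and 0.079 m and z of cap3 in the frame of kit_caps between 0 and 0.055 m) or (x of cap3 in the frame of bin between -0.155 and 0.14 m and y of cap3 in the frame of bin between -0.06 and 0.06 m and z of cap3 in the frame of bin between 0 and 0.065 m)) and ((x of cap4 in the frame of kit_caps between -0.087 and 0.087 m and y of cap4 in the frame of kit_caps between -0.079 and 0.079 m and z of cap4 in the frame of kit_caps between 0 and 0.055 m) or (x of cap4 in the frame of bin between -0.155 and 0.14 m and y of cap4 in the frame of bin between -0.06 and 0.06 m and z of cap4 in the frame of bin between 0 and 0.065 m)) and linear speed of each of cap0, cap1, cap2, cap3, cap4, roll, scoop below 0.03 m/s and x of roll in the frame of kit_tape between -0.04 and 0.04 m and y of roll in the frame of kit_tape between -0.06 and 0.06 m and z of roll in the frame of kit_tape between 0 and 0.025 m and angle between roll's own z axis and vertical below 0.15 rad and angle between scoop's own z axis and vertical below 0.1 rad and height (world z) of scoop below 0.006 m); the robot touches nothing.
It fails at once if the fingers touch a cap (over 1 N) (contact force between the fingers and cap0 above 1 N or contact force between the fingers and cap1 above 1 N or contact force between the fingers and cap2 above 1 N or contact force between the fingers and cap3 above 1 N or contact force between the fingers and cap4 above 1 N).
It fails at once if the tape roll or the scoop is dropped (faster than 0.9 m/s while out of the fingers) ((linear speed of roll above 0.9 m/s and contact force between the fingers and roll below 0.01 N) or (linear speed of scoop above 0.9 m/s and contact force between the fingers and scoop below 0.01 N)).
It fails at once if a bystander (elbow, tee, can, pipe ring, mug) is moved more than 40 mm (distance of any of elbow, tee, can, stub, mug from where it was at the start of the episode above 0.04 m).
It also fails if it takes over 72 s, if anything falls off the work surface, if the arm or the gripper's body presses on something with over 40 N, if the wrist force passes 120 N, or if a joint passes its speed limit or range.

## Working session

There is one attempt and no reset: what is moved stays moved. The work goes in short steps, Python scripts to look and compute and a tool call to move; the robot and the scene stay as the last step left them, time stands still between calls to the robot, and variables do not carry over. Pictures are saved under pics/ and viewed, at most 10 in all, crops included, and the job is handed in when it is done.

Besides the shell and the picture viewer there is one more tool, called after "Request:" in YAML: its name, and indented under it one key for each argument. arm_command: Moves the arm, as the interface text tells. Scaled input: -1 to 1 covers 0.4 m each way for a shift and 180 degrees each way for a turn. Its arguments: {"type":"object","properties":{"series":{"type":"string"},"newtons":{"type":"number"}},"required":["series"]}

```bash
ls; mkdir -p pics; cat > h.py <<'E'
import numpy as np, cv2
from workcell import manip, viewer
def shot(n,f):
    c=viewer.camera(n); cv2.imwrite('pics/'+f,c['pixels'][:,:,::-1]); 
    np.savez('pics/'+f+'.npz',K=c['intrinsics'],D=c['D'],E=c['extrinsics']); return c
def ray(f,u,v,z):
    c=np.load('pics/'+f+'.npz'); p=cv2.undistortPoints(np.array([[[u,v]]],float),c['K'],np.array(c['D'],float))[0,0]
    d=np.array([p[0],-p[1],-1]); R=c['E'][:3,:3];t=c['E'][:3,3]
    o=-R.T@t; w=R.T@d; return o+w*(z-o[2])/w[2]
def proj(f,P):
    c=np.load('pics/'+f+'.npz'); q=np.asarray(P,float)@c['E'][:3,:3].T+c['E'][:3,3]; q=q*[1,-1,-1]
    return cv2.projectPoints(q,np.zeros(3),np.zeros(3),c['K'],np.array(c['D'],float))[0][:,0]
E
python3 - <<'E'
from h import *
for n in('scene','top'):
    c=shot(n,n+'0.png'); E=c['extrinsics']; print(n,(-E[:3,:3].T@E[:3,3]).round(3),c['intrinsics'].tolist(),c['D'])
print(manip.get_obs())
E
```

```text
pics
scene [1.317 0.377 1.24 ] [[474.9746042396172, 0.0, 316.57533345998485], [0.0, 474.9746042396172, 196.17499915536234], [0.0, 0.0, 1.0]] [-0.12693146  0.          0.          0.          0.        ]
top [0.515 0.002 1.615] [[428.3317652707075, 0.0, 319.5745367063093], [0.0, 428.3317652707075, 198.947332012373], [0.0, 0.0, 1.0]] [-0.10283446  0.          0.          0.          0.        ]
{'clock': 0.1, 'joint_pos': array([-1.23059003,  0.33281178, -0.06469327,  1.46080424,  0.02158218,
        1.34992649, -0.088494  ]), 'joint_velocities': array([ 0.00043124, -0.00238439,  0.00023555, -0.00093947, -0.00114958,
       -0.00107558,  0.0017406 ]), 'tau': array([ 1.63568639e-03, -6.26742983e+01,  4.90862760e-02, -3.92431033e+01,
        1.63132179e-02,  6.83354781e-03, -8.58388125e-05]), 'position': array([0.22170599, 0.58403663, 0.24961887]), 'ee_rot': array([ 1.80403048e-01,  9.83592571e-01, -6.20736367e-04, -9.31745652e-05]), 'ft_force': array([ 0.25458836, -0.2943791 , -0.70964785]), 'torque': array([ 0.01616353,  0.02531268, -0.03382101]), 'grasp_force': 0.0, 'grip_width': 0.9981613187404528}
```

View pics/top0.png

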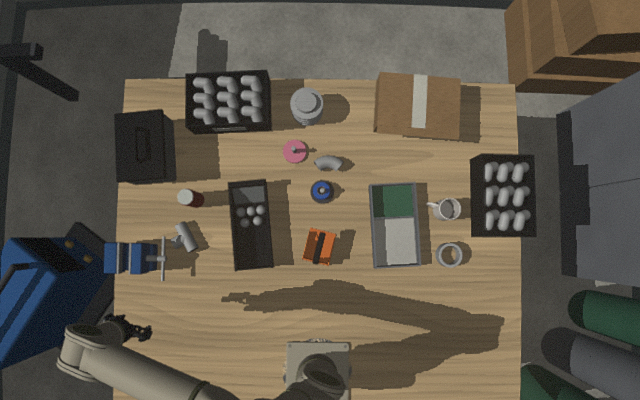

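View pics/scene0.png

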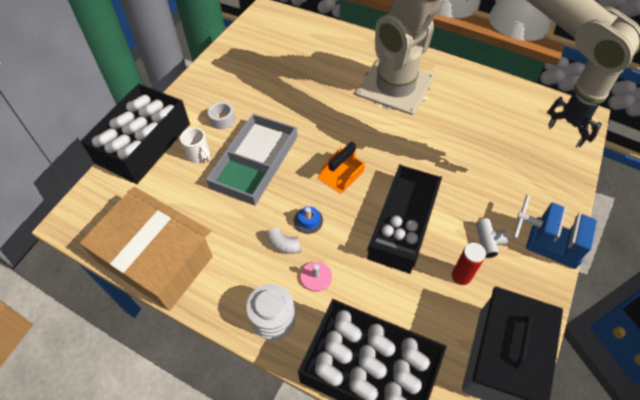

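The top view shows the bin at about (251,225) and the scoop at (320,246). The blue roll on its stand is at (321,190), and the tray is at (394,225). There are two stand candidates: the pink empty one at (295,151) is the look-alike, and the one at (321,190) carries the blue roll, so it fits. I'll confirm that in one enlarged crop.

```bash
python3 - <<'E'
from h import *
im=cv2.imread('pics/top0.png')[140:280,225:425]
cv2.imwrite('pics/c0.png',cv2.resize(im,None,fx=4,fy=4,interpolation=cv2.INTER_CUBIC))
E
```

```text
(no output)
```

View pics/c0.png

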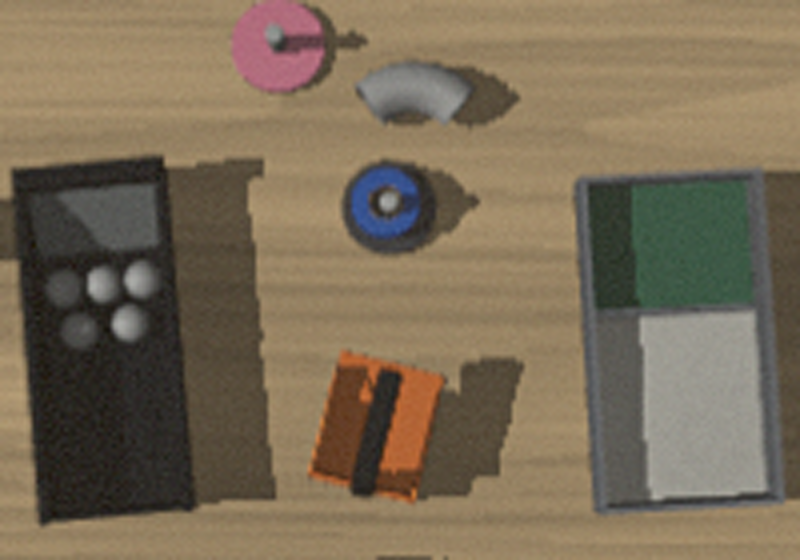

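```bash
python3 - <<'E'
from h import *
f='top0.png'
r=lambda u,v,z: ray(f,225+(u+.5)/4-.5,140+(v+.5)/4-.5,z)[:2]
def rect(name,pts,zs):
    P=np.array([r(u,v,z) for (u,v),z in zip(pts,zs)]); c=P.mean(0)
    ax=(P[2]+P[3]-P[0]-P[1])/2; ay=(P[0]+P[3]-P[1]-P[2])/2
    print(name,c.round(4),'L',np.linalg.norm(ax).round(4),'W',np.linalg.norm(ay).round(4),'yaw',np.degrees(np.arctan2(ax[1],ax[0])).round(2),np.degrees(np.arctan2(-ay[0],ay[1])).round(2))
    return c
rect('bin',[(42,522),(195,508),(163,157),(12,170)],[.065,.065,.085,.085])
rect('kit',[(598,512),(785,498),(763,170),(577,180)],[.05]*4)
l=r(343,350,.0025);q=r(445,375,.0025); print('lip',l,q,np.linalg.norm(l-q),np.degrees(np.arctan2(*(-(l-q)*[1,-1])[::1])))
a=r(391,370,.109);b=r(362,495,.109);d=a-b; print('handle',(a+b)/2,np.linalg.norm(d),np.degrees(np.arctan2(d[1],d[0])))
print('lipmid',(l+q)/2)
print('post',r(388,201,.07),'roll',r(384,203,.042),'foot',r(389,207,.012))
for c in [(66,287),(103,285),(142,280),(79,329),(129,323)]: print(r(*c,.022))
o=manip.get_obs();print(o['ee_rot'])
E
```

```text
bin [0.5453 0.2444] L 0.317 W 0.1379 yaw 5.81 5.84
kit [ 0.5521 -0.2812] L 0.3028 W 0.1727 yaw 3.74 4.19
lip [0.5394861  0.02917174] [ 0.51715175 -0.06687183] 0.09860624250906617 -13.09112426700941
handle [ 0.46623727 -0.00286642] 0.11190638906866807 -12.43124062319691
lipmid [ 0.52831892 -0.01885004]
post [ 0.67371534 -0.01093762] roll [ 0.67468636 -0.00750773] foot [ 0.67400424 -0.01243545]
[0.59449391 0.28808409]
[0.59680805 0.25344319]
[0.60193745 0.21705679]
[0.55551476 0.27493696]
[0.56172635 0.22832072]
[ 1.80403048e-01  9.83592571e-01 -6.20736367e-04 -9.31745652e-05]
```

```bash
cat >> h.py <<'E'
def go(x,y,z,yaw):
    "yaw: wanted world angle of tool x, deg. Prints spin (units) and shift (units) in tool frame before/after the spin"
    from scipy.spatial.transform import Rotation as R
    o=manip.get_obs(); p=o['position']; M=R.from_quat(o['ee_rot']).as_matrix(); a=np.degrees(np.arctan2(M[1,0],M[0,0]))
    s=-((yaw-a+180)%360-180); d=np.array([x,y,z])-p
    W=np.radians(yaw); T=np.array([[np.cos(W),np.sin(W),0],[np.sin(W),-np.cos(W),0],[0,0,-1]])
    print('t',round(o['clock'],2),'p',p.round(4),'yaw',a.round(2),'tilt',np.degrees(np.arccos(-M[2,2])).round(2),'F',o['ft_force'].round(1),'w',round(o['grip_width'],3),'g',round(o['grasp_force'],1))
    print('spin',round(s/180,4),'shift after spin',(T@d/.4).round(4),'now-axes',(M.T@d/.4).round(4),'q',o['joint_pos'].round(2))
E
python3 -c "
from h import *
go(.466,-.004,.2,167.3)"
```

```text
t 0.1 p [0.2217 0.584  0.2496] yaw 159.21 tilt 0.07 F [ 0.3 -0.3 -0.7] w 0.998 g 0.0
spin -0.0449 shift after spin [-0.919  -1.2999  0.124 ] now-axes [-1.0927 -1.1575  0.1255] q [-1.23  0.33 -0.06  1.46  0.02  1.35 -0.09]
```

Request:
arm_command:
  series: "0 0 0 0 -0.045; 0 -0.08 -0.115 0 0; 0 -0.08 -0.115 0 0; 0 -0.08 -0.115 0 0; 0 -0.08 -0.115 0 0; 0 -0.08 -0.115 0 0; 0 -0.08 -0.115 0 0; 0 -0.08 -0.115 0 0; 0 -0.08 -0.115 0 0; 0 -0.08 -0.115 0 0"
  newtons: 60

```text
clock: 1.35
position: [0.4121, 0.1154, 0.2502]
ee_rot: [0.11, 0.994, 0.0, 0.0]
ft_force: [0.7, 0.1, 0.9]
grip_width: 1.002
grasp_force: 0.0
```

```bash
python3 -c "
from h import *
go(.466,-.004,.14,167.3)"
```

```text
t 1.35 p [0.4121 0.1154 0.2502] yaw 167.32 tilt 0.02 F [0.7 0.1 0.9] w 1.002 g 0.0
spin 0.0001 shift after spin [-0.1971 -0.2615  0.2756] now-axes [-0.197  -0.2616  0.2755] q [-0.73 -0.13  0.32  1.96  0.04  1.31  0.93]
```

Request:
arm_command:
  series: "0 -0.066 -0.087 0 0; 0 -0.066 -0.087 0 0; 0 -0.065 -0.0876 0 0; 0 0 0 0.1 0; 0 0 0 0.1 0; 0 0 0 0.1 0; 0 0 0 0.06 0; 0 0 0 0.035 0; 0 0 0 0 0; 0 0 0 0 0"

```text
clock: 2.6
position: [0.4664, -0.0021, 0.0932]
ee_rot: [0.111, 0.994, 0.0, 0.001]
ft_force: [0.7, -0.0, 0.3]
grip_width: 1.002
grasp_force: 0.0
```

```bash
python3 -c "
from h import *
go(.466,-.004,.092,167.3)
shot('scene','s1.png')
im=cv2.imread('pics/s1.png')[100:240,260:440]
cv2.imwrite('pics/c1.png',cv2.resize(im,None,fx=4,fy=4,interpolation=2))"
```

```text
t 2.6 p [ 0.4664 -0.0021  0.0932] yaw 167.31 tilt 0.08 F [ 0.7 -0.   0.3] w 1.002 g 0.0
spin 0.0001 shift after spin [-0.0001 -0.0048  0.003 ] now-axes [-0.0001 -0.0048  0.003 ] q [-0.58  0.15  0.52  2.07 -0.09  0.95  1.34]
```

View pics/c1.png

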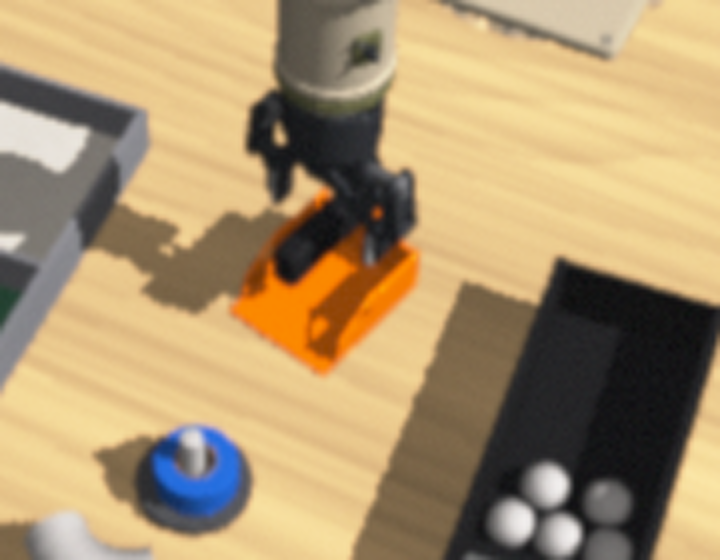

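The crop shows the black handle at about (320,235) lying between the open fingers, with the mouth towards the camera (+x). I'm closing on it now.

Request:
arm_command:
  series: "1 0 0 0 0; 1 0 0 0 0; 1 0 0 0 0; 1 0 0 0 0; 1 0 0 0 0; 1 0 0 0 0; 1 0 0 -0.04 0; 1 0 0 -0.08 0; 1 0 0 -0.08 0; 1 0 0 -0.04 0"
  newtons: 60

```text
clock: 3.9
position: [0.4664, -0.0023, 0.1905]
ee_rot: [0.111, 0.994, 0.001, 0.001]
ft_force: [0.3, -0.1, -3.2]
grip_width: 0.25
grasp_force: 63.0
```

```bash
python3 -c "
from h import *
go(.466,-.004,.092,167.3)
shot('scene','s2.png');shot('top','t2.png')
im=cv2.imread('pics/s2.png')[80:220,240:420];jm=cv2.imread('pics/t2.png')[160:300,240:420]
cv2.imwrite('pics/c2.png',cv2.resize(np.hstack([im,jm]),None,fx=2.2,fy=2.2,interpolation=2))"
```

```text
t 3.9 p [ 0.4664 -0.0023  0.1905] yaw 167.3 tilt 0.16 F [ 0.3 -0.1 -3.2] w 0.25 g 63.0
spin -0.0 shift after spin [ 0.     -0.0043  0.2464] now-axes [ 0.0006 -0.0046  0.2464] q [-0.61  0.01  0.52  1.97 -0.    1.17  1.27]
```

View pics/c2.png

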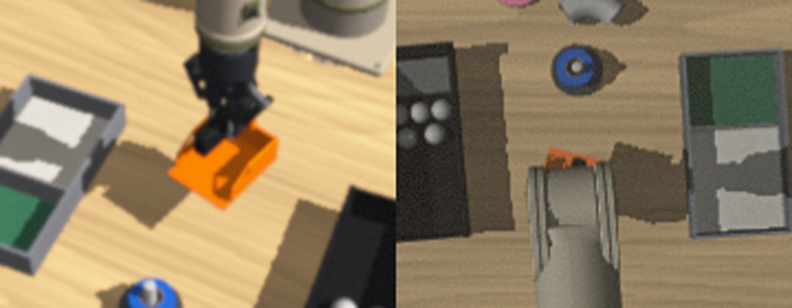

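Request:
arm_command:
  series: "1 0 0 0 -0.034; 1 0 0 0 -0.035; 1 0 0 0 -0.034; 1 -0.007 0.08 0 0; 1 -0.007 0.11 0 0; 1 -0.008 0.13 0 0; 1 -0.008 0.12 0 0; 1 -0.008 0.1 0 0; 1 0 0.054 0 0; 1 0 0 0 0"

```text
clock: 5.25
position: [0.456, 0.2364, 0.1873]
ee_rot: [-0.052, 0.999, -0.001, -0.001]
ft_force: [-0.2, 0.3, -2.1]
grip_width: 0.248
grasp_force: 62.8
```

```bash
python3 -c "
from h import *
go(.4577,.2355,.11,185.8)
shot('scene','s3.png');shot('top','t3.png')
im=cv2.imread('pics/s3.png')[110:270,320:500];jm=cv2.imread('pics/t3.png')[150:310,200:380]
cv2.imwrite('pics/c3.png',cv2.resize(np.hstack([im,jm]),None,fx=2.2,fy=2.2,interpolation=2))"
```

```text
t 5.25 p [0.456  0.2364 0.1873] yaw -174.03 tilt 0.1 F [-0.2  0.3 -2.1] w 0.248 g 62.8
spin 0.0009 shift after spin [-0.004  -0.0026  0.1933] now-axes [-0.0043 -0.0024  0.1933] q [-0.85  0.13  0.31  1.85 -0.04  1.17  1.15]
```

View pics/c3.png

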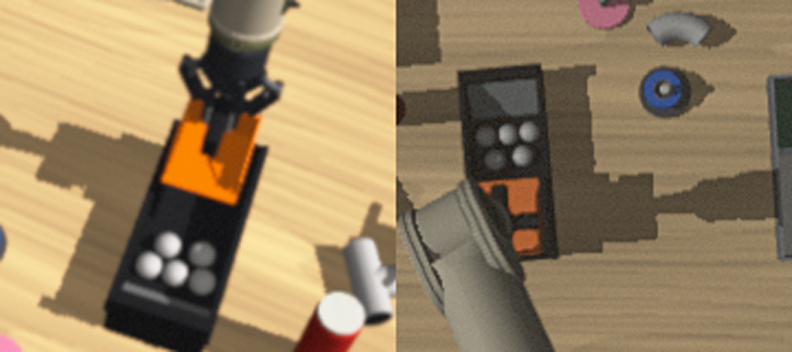

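```bash
python3 - <<'E'
from h import *
y=np.radians(5.8);U=np.array([np.cos(y),np.sin(y),0]);V=np.array([-U[1],U[0],0])
y2=np.radians(5.97);u=np.array([np.cos(y2),np.sin(y2),0]);v=np.array([-u[1],u[0],0]);
B=np.array([.5453,.2444,0]);g=np.array([.456,.2364,.0966])
pts=[g+u*.064+s*v*.05 for s in(1,-1)]+[B+a*U+s*V*.066+[0,0,z] for a,z in((-.16,.065),(.14,.085)) for s in(1,-1)]+[B+.1*U+s*V*.06+[0,0,.065] for s in (1,-1)]
print(proj('t3.png',pts).round(1))
# enlarged read of edges along rows
im=cv2.imread('pics/t3.png').astype(int)
for r in (232,236): print(r,[tuple(im[r,c][::-1]) for c in range(262,272)])
P=ray('t3.png',265,230.5,.0966);print(P, g+u*.064-v*.05)
E
```

```text
[[235.5 232.8]
 [263.5 230.3]
 [236.1 270.3]
 [272.5 267.2]
 [228.7 187.2]
 [265.1 183.9]
 [232.2 198.5]
 [265.  195.6]]
232 [(np.int64(184), np.int64(102), np.int64(59)), (np.int64(178), np.int64(96), np.int64(51)), (np.int64(141), np.int64(79), np.int64(43)), (np.int64(73), np.int64(50), np.int64(38)), (np.int64(41), np.int64(38), np.int64(41)), (np.int64(45), np.int64(48), np.int64(44)), (np.int64(39), np.int64(32), np.int64(26)), (np.int64(32), np.int64(29), np.int64(24)), (np.int64(42), np.int64(33), np.int64(32)), (np.int64(83), np.int64(74), np.int64(57))]
236 [(np.int64(175), np.int64(96), np.int64(51)), (np.int64(155), np.int64(88), np.int64(53)), (np.int64(99), np.int64(57), np.int64(32)), (np.int64(56), np.int64(42), np.int64(37)), (np.int64(42), np.int64(38), np.int64(34)), (np.int64(42), np.int64(41), np.int64(35)), (np.int64(41), np.int64(34), np.int64(32)), (np.int64(35), np.int64(31), np.int64(25)), (np.int64(35), np.int64(32), np.int64(31)), (np.int64(76), np.int64(63), np.int64(49))]
[0.52410625 0.18809719 0.0966    ] [0.52485328 0.19332767 0.0966    ]
```

Request:
arm_command:
  series: "1 -0.004 -0.003 0 0.001; 1 0 0 0.04 0; 1 0 0 0.06 0; 1 0 0 0.06 0; 1 0 0 0.03 0; 1 0 0 0.018 0; 1 0 0 0 0; 1 0 0 0.006 0; 1 0 0 0.006 0; 1 0 0 0 0"

```text
clock: 6.6
position: [0.4583, 0.2347, 0.1003]
ee_rot: [-0.049, 0.999, 0.0, 0.0]
ft_force: [-0.2, -0.8, -2.0]
grip_width: 0.251
grasp_force: 62.8
```

```bash
python3 -c "
from h import *
go(.4577,.2355,.0982,185.8)"
```

```text
t 6.6 p [0.4583 0.2347 0.1003] yaw -174.33 tilt 0.01 F [-0.2 -0.8 -2. ] w 0.251 g 62.8
spin -0.0007 shift after spin [0.0014 0.0021 0.0054] now-axes [0.0014 0.0021 0.0054] q [-0.83  0.24  0.3   1.93 -0.08  0.98  1.18]
```

Request:
arm_command:
  series: "1 0 0.002 0.003 -0.0007; 1 0 0 0.003 0; 1 0 0 0.002 0; 1 0 0 0 0; 1 -0.01 0 0 0; 1 -0.01 0 0 0; 1 -0.01 0 0 0; 1 -0.01 0 0 0; 1 0 0 0 0; 1 0 0 0 0"

```text
clock: 7.85
position: [0.4748, 0.2372, 0.0973]
ee_rot: [-0.051, 0.999, 0.0, 0.001]
ft_force: [1.5, 1.6, -0.0]
grip_width: 0.247
grasp_force: 63.3
```

```bash
python3 -c "
from h import *
go(.4577,.2355,.0982,185.8)"
```

```text
t 7.85 p [0.4748 0.2372 0.0973] yaw -174.2 tilt 0.08 F [ 1.5  1.6 -0. ] w 0.247 g 63.3
spin -0.0 shift after spin [ 0.0429  0.     -0.0024] now-axes [ 0.0429  0.     -0.0024] q [-0.82  0.27  0.3   1.9  -0.1   0.98  1.2 ]
```

Request:
arm_command:
  series: "1 -0.02 0 0.001 0; 1 -0.025 0 0 0; 1 -0.025 0 0 0; 1 -0.025 0 0 0; 1 -0.025 0 0 0; 1 -0.025 0 0 0; 1 -0.025 0 0 0; 1 -0.02 0 0 0; 1 -0.01 0 0 0; 1 0 0 0 0"

```text
clock: 9.1
position: [0.5527, 0.2462, 0.0973]
ee_rot: [-0.051, 0.999, 0.001, -0.001]
ft_force: [-9.6, 1.3, 13.0]
grip_width: 0.256
grasp_force: 65.4
```

```bash
python3 -c "
from h import *
go(.4577,.2355,.0982,185.8)
shot('scene','s4.png');shot('top','t4.png')
im=cv2.imread('pics/s4.png')[160:280,350:470];jm=cv2.imread('pics/t4.png')[160:280,200:320]
cv2.imwrite('pics/c4.png',cv2.resize(np.hstack([im,jm]),None,fx=3.3,fy=3.3,interpolation=2))"
```

```text
t 9.1 p [0.5527 0.2462 0.0973] yaw -174.15 tilt 0.15 F [-9.6  1.3 13. ] w 0.256 g 65.4
spin 0.0003 shift after spin [ 0.2389 -0.0026 -0.0022] now-axes [ 0.239  -0.0024 -0.0016] q [-0.74  0.43  0.31  1.7  -0.15  1.04  1.29]
```

View pics/c4.png

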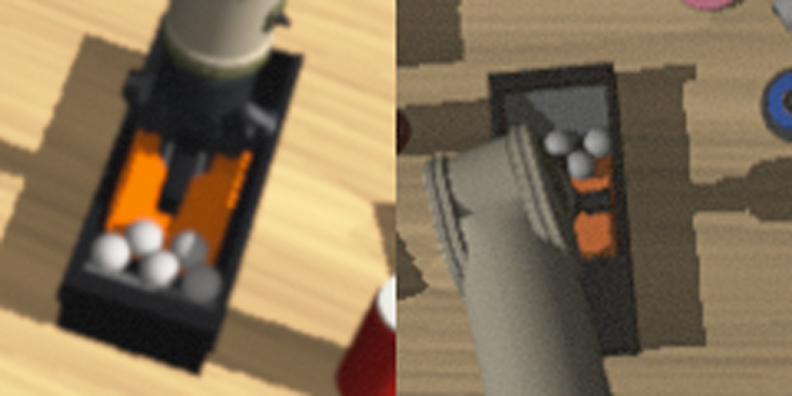

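Request:
arm_command:
  series: "1 -0.01 0 0 0; 1 -0.01 0 0 0; 1 -0.012 0 -0.007 0; 1 -0.012 0 -0.0085 0; 1 -0.012 0 -0.0085 0; 1 -0.012 0 -0.0085 0; 1 -0.012 0 -0.0085 0; 1 -0.012 0 -0.0085 0; 1 -0.012 0 -0.0085 0; 1 0 0 0 0"

```text
clock: 10.45
position: [0.5958, 0.2494, 0.1203]
ee_rot: [-0.05, 0.999, 0.0, 0.0]
ft_force: [0.9, 0.1, -4.7]
grip_width: 0.248
grasp_force: 62.5
```

```bash
python3 -c "
from h import *
go(.4577,.2355,.0982,185.8)
shot('scene','s5.png')
im=cv2.imread('pics/s5.png')[160:280,350:470]
cv2.imwrite('pics/c5.png',cv2.resize(np.hstack([im]),None,fx=5,fy=5,interpolation=2))"
```

```text
t 10.45 p [0.5958 0.2494 0.1203] yaw -174.22 tilt 0.05 F [ 0.9  0.1 -4.7] w 0.248 g 62.5
spin -0.0001 shift after spin [0.3469 0.0004 0.0552] now-axes [3.469e-01 3.000e-04 5.490e-02] q [-0.71  0.48  0.32  1.57 -0.16  1.12  1.32]
```

View pics/c5.png

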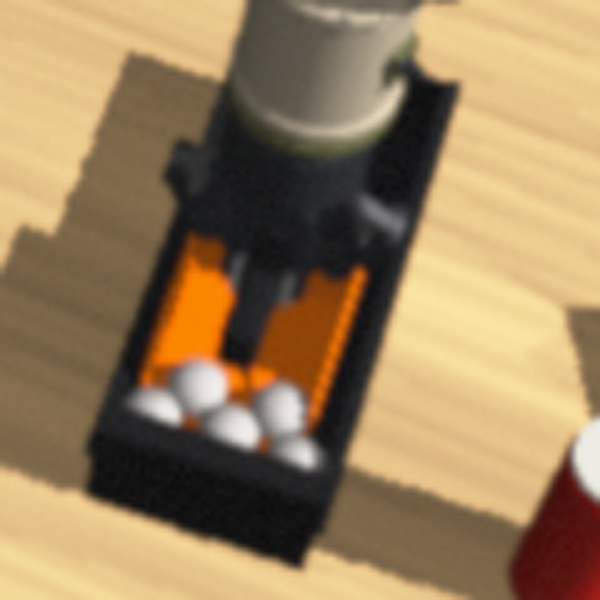

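Five white caps sit on the orange pan by the far wall, at crop (155–300, 380–455). The force Fz of -4.7 N agrees with the scoop plus about five caps. I'm continuing up the ramp to seat them.

Request:
arm_command:
  series: "1 -0.011 0 -0.0085 0; 1 -0.011 0 -0.0085 0; 1 -0.011 0 -0.0085 0; 1 -0.011 0 -0.0085 0; 1 -0.008 0 -0.008 0; 1 0 0 0 0; 1 0 0 -0.01 0; 1 0 0 -0.02 0; 1 0 0 -0.03 0; 1 0 0 -0.03 0"

```text
clock: 11.75
position: [0.6156, 0.2514, 0.1737]
ee_rot: [-0.051, 0.999, 0.0, -0.0]
ft_force: [-4.3, -0.8, -5.7]
grip_width: 0.246
grasp_force: 61.8
```

```bash
python3 -c "
from h import *
go(.4577,.2355,.0982,185.8)
shot('scene','s6.png')
im=cv2.imread('pics/s6.png')[140:260,350:470]
cv2.imwrite('pics/c6.png',cv2.resize(np.hstack([im]),None,fx=5,fy=5,interpolation=2))"
```

```text
t 11.75 p [0.6156 0.2514 0.1737] yaw -174.2 tilt 0.03 F [-4.3 -0.8 -5.7] w 0.246 g 61.8
spin 0.0 shift after spin [3.968e-01 3.000e-04 1.888e-01] now-axes [3.967e-01 3.000e-04 1.889e-01] q [-0.7   0.48  0.33  1.46 -0.16  1.23  1.32]
```

View pics/c6.png

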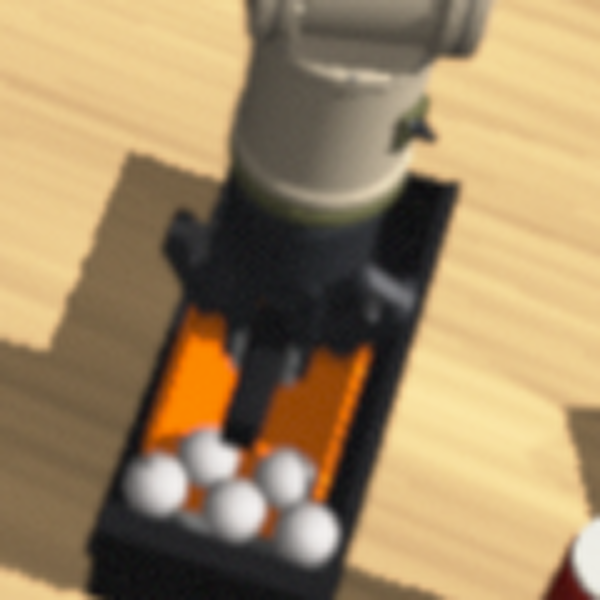

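Five caps are on the pan, at crop (120–340, 430–560), but they sit near the lip. I'll back off gently over the bin and then jerk forward to seat them deeper.

Request:
arm_command:
  series: "1 0.003 0 -0.02 0; 1 0.004 0 -0.02 0; 1 0.006 0 -0.01 0; 1 0.009 0 -0.005 0; 1 0.013 0 0 0; 1 0.017 0 0 0; 1 0.021 0 0 0; 1 0.025 0 0 0; 1 0.028 0 0 0; 1 0.028 0 0 0"

```text
clock: 13.05
position: [0.5537, 0.2452, 0.1948]
ee_rot: [-0.051, 0.999, 0.0, 0.0]
ft_force: [0.6, -0.1, -5.1]
grip_width: 0.25
grasp_force: 62.0
```

Request:
arm_command:
  series: "1 0.026 0 0 0; 1 0.022 0 0 0; 1 0.018 0 0 0; 1 0.014 0 0 0; 1 0.01 0 0 0; 1 0.006 0 0 0; 1 0.003 0 0 0; 1 0 0 0 0; 1 0 0 0 0; 1 0 0 0 0"

```text
clock: 14.3
position: [0.5153, 0.2413, 0.1947]
ee_rot: [-0.051, 0.999, 0.0, 0.0]
ft_force: [-0.6, -0.6, -4.8]
grip_width: 0.245
grasp_force: 62.0
```

```bash
python3 -c "
from h import *
go(.4577,.2355,.0982,185.8)
c=shot('scene','s7.png')
im=c['pixels'].astype(int)
P=np.array([.5453,.2444,0]);print(proj('s7.png',[[.545,.244,.1]]))
"
```

```text
t 14.3 p [0.5153 0.2413 0.1947] yaw -174.21 tilt 0.0 F [-0.6 -0.6 -4.8] w 0.245 g 62.0
spin -0.0 shift after spin [1.446e-01 2.000e-04 2.412e-01] now-axes [1.446e-01 2.000e-04 2.412e-01] q [-0.79  0.25  0.32  1.7  -0.08  1.2   1.22]
[[405.95507457 203.11710307]]
```

Request:
arm_command:
  series: "1 -0.085 0 0 0; 1 -0.065 0 0 0; 1 -0.05 0 0 0; 1 -0.035 0 0 0; 1 -0.02 0 0 0; 1 -0.008 0 0 0; 1 0 0 0 0; 1 0 0 0 0; 1 0 0 0 0; 1 0 0 0 0"

```text
clock: 15.6
position: [0.6197, 0.252, 0.1948]
ee_rot: [-0.051, 0.999, 0.0, 0.0]
ft_force: [0.0, -0.4, -4.8]
grip_width: 0.247
grasp_force: 62.0
```

```bash
cat >> h.py <<'E'
def caps(f,z,grip,yaw):
    "bright grey blobs, mapped at height z, then into scoop frame about the grip (origin = grip +4 mm)"
    im=cv2.imread('pics/'+f).astype(int); mx=im.max(2);mn=im.min(2)
    m=((mx>75)&(mx-mn<22)).astype(np.uint8); y=np.radians(yaw); out=[]
    n,l,s,c=cv2.connectedComponentsWithStats(m)
    for i in range(1,n):
        P=ray(f,*c[i],z)[:2]; d=P-np.array(grip[:2]); a=d@[np.cos(y),np.sin(y)]; b=d@[-np.sin(y),np.cos(y)]
        if s[i,4]>8 and -.07<a<.12 and abs(b)<.08: print(f,'px',c[i].round(1),'n',s[i,4],s[i,2:4],'x_s',(a-.004).round(3),'y_s',b.round(3))
E
python3 -c "
from h import *
go(.4577,.2355,.0982,185.8)
p=manip.get_obs()['position']
shot('scene','s8.png')
caps('s8.png',p[2]-.0928+.018,p,5.8)
print('before');caps('s7.png',.1947-.0928+.018,(.5153,.2413),5.8)"
```

```text
t 15.6 p [0.6197 0.252  0.1948] yaw -174.19 tilt 0.01 F [ 0.  -0.4 -4.8] w 0.247 g 62.0
spin 0.0 shift after spin [ 0.4071 -0.      0.2416] now-axes [ 0.4071 -0.      0.2416] q [-0.7   0.47  0.34  1.42 -0.16  1.28  1.33]
s8.png px [393.  234.1] n 495 [38 26] x_s 0.044 y_s -0.005
before
s7.png px [408.5 206.3] n 522 [43 26] x_s 0.047 y_s 0.01
```

```bash
cat >> h.py <<'E'
def circ(f,z,grip,yaw,win=60):
    im=cv2.imread('pics/'+f); g0=np.array([grip[0],grip[1],z]); c=proj(f,[g0])[0].astype(int)
    x0,y0=max(c[0]-win,0),max(c[1]-win,0); k=cv2.resize(cv2.cvtColor(im,6)[y0:y0+2*win,x0:x0+2*win],None,fx=4,fy=4,interpolation=2)
    k=cv2.GaussianBlur(k,(0,0),3); y=np.radians(yaw)
    r=cv2.HoughCircles(k,cv2.HOUGH_GRADIENT,1,28,param1=60,param2=13,minRadius=20,maxRadius=34)
    for u,v,R in r[0] if r is not None else []:
        px=(x0+(u+.5)/4-.5,y0+(v+.5)/4-.5); d=ray(f,*px,z)[:2]-g0[:2]; a=d@[np.cos(y),np.sin(y)]-.004;b=d@[-np.sin(y),np.cos(y)]
        if -.07<a<.12 and abs(b)<.08: print(f,np.round(px,1),'R',round(R/4,1),'b',k[int(v),int(u)],'x_s',a.round(3),'y_s',b.round(3))
E
python3 -c "
from h import *
circ('s8.png',.1948-.0928+.016,(.6197,.252),5.8)
circ('s7.png',.1947-.0928+.016,(.5153,.2413),5.8)
circ('s6.png',.1737-.0928+.016,(.6156,.2514),5.8)
"
```

```text
s8.png [381.5 233.5] R 6.0 b 215 x_s 0.052 y_s -0.035
s8.png [399.8 236. ] R 7.2 b 233 x_s 0.042 y_s 0.014
s8.png [411.  230.5] R 6.3 b 210 x_s 0.014 y_s 0.038
s8.png [396.  225.5] R 7.0 b 104 x_s 0.014 y_s -0.005
s7.png [392.8 203.5] R 5.5 b 220 x_s 0.053 y_s -0.034
s7.png [421.8 213. ] R 5.7 b 214 x_s 0.054 y_s 0.051
s7.png [407.8 208.8] R 5.6 b 217 x_s 0.055 y_s 0.01
s7.png [416.  202.5] R 5.4 b 186 x_s 0.026 y_s 0.027
s7.png [405.2 197.2] R 5.4 b 234 x_s 0.019 y_s -0.007
s6.png [411.2 246.2] R 5.9 b 219 x_s 0.053 y_s 0.052
s6.png [380.8 236.5] R 6.0 b 213 x_s 0.054 y_s -0.035
s6.png [397.5 241.5] R 5.3 b 226 x_s 0.053 y_s 0.012
s6.png [390. 214.] R 6.8 b 155 x_s -0.025 y_s -0.033
s6.png [409.8 234.8] R 6.2 b 210 x_s 0.02 y_s 0.038
s6.png [395.5 230.2] R 6.9 b 204 x_s 0.02 y_s -0.003
```

Request:
arm_command:
  series: "1 0.004 0 0 0; 1 0.009 0 0 0; 1 0.014 0 0 0; 1 0.019 0 0 0; 1 0.025 0 0 0; 1 0.031 0 0 0; 1 0.037 0 0 0; 1 0.043 0 0 0; 1 0.047 0 0 0; 1 0.049 0 0 0"

```text
clock: 16.9
position: [0.508, 0.2405, 0.1948]
ee_rot: [-0.051, 0.999, 0.0, 0.0]
ft_force: [0.5, -0.2, -5.5]
grip_width: 0.25
grasp_force: 62.0
```

Request:
arm_command:
  series: "1 0.047 0 0 0; 1 0.042 0 0 0; 1 0.036 0 0 0; 1 0.03 0 0 0; 1 0.024 0 0 0; 1 0.018 0 0 0; 1 0.012 0 0 0; 1 0.006 0 0 0; 1 0.002 0 0 0; 1 0 0 0 0"

```text
clock: 18.15
position: [0.423, 0.2319, 0.1947]
ee_rot: [-0.051, 0.999, 0.0, 0.0]
ft_force: [-0.8, -0.0, -4.5]
grip_width: 0.252
grasp_force: 62.0
```

Request:
arm_command:
  series: "1 -0.12 0 0 0; 1 -0.1 0 0 0; 1 -0.08 0 0 0; 1 -0.06 0 0 0; 1 -0.045 0 0 0; 1 -0.03 0 0 0; 1 -0.02 0 0 0; 1 -0.01 0 0 0; 1 -0.004 0 0 0; 1 0 0 0 0"

```text
clock: 19.4
position: [0.6093, 0.2509, 0.1948]
ee_rot: [-0.051, 0.999, 0.0, -0.0]
ft_force: [-0.1, 0.1, -4.5]
grip_width: 0.252
grasp_force: 62.0
```

```bash
python3 -c "
from h import *
go(.6,.25,.2,185.8)
p=manip.get_obs()['position']
shot('scene','s9.png')
circ('s9.png',p[2]-.0928+.016,p,5.8)"
```

```text
t 19.4 p [0.6093 0.2509 0.1948] yaw -174.19 tilt 0.01 F [-0.1  0.1 -4.5] w 0.252 g 62.0
spin 0.0 shift after spin [ 0.0233  0.0001 -0.013 ] now-axes [ 0.0233  0.0001 -0.013 ] q [-0.72  0.45  0.36  1.45 -0.16  1.27  1.32]
s9.png [383.5 230.5] R 6.1 b 214 x_s 0.052 y_s -0.032
s9.png [397.8 228.8] R 8.4 b 174 x_s 0.033 y_s 0.002
s9.png [398.2 218.2] R 7.2 b 23 x_s -0.0 y_s -0.006
```

```bash
cat >> h.py <<'E'
def grid(f,z,grip,yaw):
    im=cv2.imread('pics/'+f); y=np.radians(yaw); u=np.array([np.cos(y),np.sin(y)]);v=np.array([-u[1],u[0]])
    X=np.arange(.08,-.065,-.006);Y=np.arange(.066,-.067,-.006)
    P=np.array([[*(np.array(grip[:2])+(x+.004)*u+w*v),z] for x in X for w in Y])
    q=proj(f,P).astype(np.float32); s=cv2.remap(im,q[:,:1].copy(),q[:,1:].copy(),1)[:,0].astype(int)
    ch=[('O' if b[2]-b[0]>60 else ('o' if b[2]-b[0]>25 else str(min(9,b.max()//26)))) for b in s]
    for i,x in enumerate(X): print('%4d '%(x*1000)+''.join(ch[i*len(Y):(i+1)*len(Y)]))
E
python3 -c "
from h import *
grid('s7.png',.1947-.0928+.016,(.5153,.2413),5.8);print()
grid('s9.png',.1948-.0928+.016,(.6093,.2509),5.8)"
```

```text
80 101110000011111111101oo
  74 133321012322111233211oo
  67 266542o356432oo565421oo
  61 587643Oo8764oOo887531oo
  55 698754Oo98753Oo988642oo
  49 699864O898864Oo998742oo
  43 488864o69886454898641oo
  37 257756556776765687oo1oo
  31 11oO68754oO88864oOOO1oo
  25 10OO68864OO89875oOOO1oo
  19 10OO58874OOo9875OOOOooo
  13 10OOo786oOOO887oOOOO1oo
   7 11OOOo6oOOOo4oOOOOOOooo
   1 10OOOOOOOO101OOOOOOOooo
  -4 10OOOOOOOO100OOOOOOOooo
 -10 10OOOOOOOO110OOOOOOOooo
 -16 10OOOOOOOO211OOOOOOOooo
 -22 10OOOOOOOO211OOOOOOOooo
 -28 10OOOOOOOO211OOOOOOOooo
 -34 10OOOOOOOO211OOOOOOOooo
 -40 10OOOOOOOo111oOOOOOOooo
 -46 10OOOOOOo31111OOOOOOoOO
 -52 10OOOOOO2211113OOOOOoOO
 -58 10OOOOOO22111122OOOOoOO
 -64 10OOOOOO12111121OOOOoOO

  80 111111111123333332201oo
  74 100000001011111122101oo
  67 101ooooooooooo2443211oo
  61 10OOOOOOOOOOOOo775421oo
  55 10OOOOOOOOOOOOo887521oo
  49 10OOOOOOOo5oOO8987531oo
  43 10OOOOOO8764oOo987531oo
  37 10OOOOOo88754OOo87oo1oo
  31 10OOOOOo98864OOOOOOO1oo
  25 10OOOOOo98864ooOOOOO1oo
  19 10OOOo4478755644OOOO1oo
  13 10OO45554o323564oOOO1oo
   7 10OO66664o100475oOOO1oo
   1 10OO78664o100375oOOOooo
  -4 10OO78564O111376OOOOooo
 -10 10OOo545oO2113oOOOOOooo
 -16 10OOOOOOOO211OOOOOOOooo
 -22 10OOOOOOOO211OOOOOOOooo
 -28 10OOOOOOOO111OOOOOOOooo
 -34 10OOOOOOOO111oOOOOOOooo
 -40 10OOOOOOO31111oOOOOOooo
 -46 10OOOOOO2311113OOOOOooo
 -52 10OOOOOO22111122OOOOooo
 -58 10OOOOOO12111121OOOOooo
 -64 10OOOOOo11100011oOOOooo
```

Request:
arm_command:
  series: "1 0.004 0 0 0; 1 0.009 0 0 0; 1 0.014 0 0 0; 1 0.019 0 0 0; 1 0.025 0 0 0; 1 0.031 0 0 0; 1 0.037 0 0 0; 1 0.041 0 0 0; 1 0.042 0 0 0; 1 0.04 0 0 0"

```text
clock: 20.7
position: [0.504, 0.2402, 0.1948]
ee_rot: [-0.051, 0.999, 0.0, 0.0]
ft_force: [-0.4, 0.2, -4.4]
grip_width: 0.247
grasp_force: 62.0
```

Request:
arm_command:
  series: "1 0.035 0 0 0; 1 0.029 0 0 0; 1 0.023 0 0 0; 1 0.018 0 0 0; 1 0.013 0 0 0; 1 0.008 0 0 0; 1 0.004 0 0 0; 1 0.002 0 0 0; 1 0 0 0 0; 1 0 0 0 0"

```text
clock: 21.95
position: [0.4528, 0.2349, 0.1947]
ee_rot: [-0.051, 0.999, 0.0, 0.0]
ft_force: [-0.9, 0.5, -4.3]
grip_width: 0.251
grasp_force: 62.0
```

Request:
arm_command:
  series: "1 -0.1 -0.08 0 0; 1 -0.085 -0.065 0 0; 1 -0.065 -0.05 0 0; 1 -0.05 -0.04 0 0; 1 -0.035 -0.03 0 0; 1 -0.025 -0.02 0 0; 1 -0.015 -0.012 0 0; 1 -0.008 -0.006 0 0; 1 -0.003 -0.002 0 0; 1 0 0 0 0"

```text
clock: 23.2
position: [0.6184, 0.1295, 0.1948]
ee_rot: [-0.051, 0.999, 0.0, -0.0]
ft_force: [0.1, -0.4, -5.3]
grip_width: 0.253
grasp_force: 62.1
```

```bash
python3 -c "
from h import *
go(.6,.25,.2,185.8)
p=manip.get_obs()['position']
shot('scene','s10.png')
grid('s10.png',p[2]-.0928+.016,p,5.8)
print('bin'); grid('s10.png',.02,(.58,.248),5.8)"
```

```text
t 23.2 p [0.6184 0.1295 0.1948] yaw -174.17 tilt 0.02 F [ 0.1 -0.4 -5.3] w 0.253 g 62.1
spin 0.0002 shift after spin [ 0.0154  0.3043 -0.0131] now-axes [ 0.0153  0.3043 -0.013 ] q [-0.61  0.4   0.43  1.54 -0.17  1.25  1.52]
  80 2oooooooooOOOOOOOOooooo
  74 2oooooooooOOOOOOOOooooo
  67 2ooOOOOOOOOOOOOOOOOoooo
  61 2oOOOOOOOOOOOOOOOOOOooo
  55 2oOOOOOOOOOOOOo4OOOOooo
  49 2oOOOOOOOOOOO8764OOOooo
  43 2oOOOOOOOoOO89875oOOooo
  37 2oOOOOo7654O89986oOOooo
  31 2oOOOO78875oo9986OOOooo
  25 2oOOOO89876oO888oOOOooo
  19 2oOOOOo99864OOOOOOOOOoo
  13 2oOOOo588852OOOOOOOOOoo
   7 2oOOo655766100oOOOOOOOO
   1 2oOO68544672001OOOOOOOO
  -4 2oOO67654782111OOOOOOOO
 -10 2oOOo5454782111OOOOOOOO
 -16 2oOOo444oo82111OOOOOOOO
 -22 2oOOOoooOOo2111OOOOOOOO
 -28 2oOOOOOOOOO2111OOOOOOOO
 -34 2oOOOOOOOOO1111OOOOOOOO
 -40 2oOOOOOOOO31111oOOOOOOO
 -46 2oOOOOOOOo311111oOOOOOO
 -52 2oOOOOOOO23211113oOOOOO
 -58 2oOOOOOOO122100121OOOOO
 -64 2oOOOOOOO111100111oOOOO
bin
  80 11111111111111111111112
  74 11111111111111111111112
  67 11111111122222222222112
  61 12222222224444444444212
  55 11121121122333333333212
  49 10010011111111111111112
  43 10000000000111111111112
  37 10000000000111111111112
  31 10000000000111111111112
  25 10000000000111111111112
  19 10000000000111111111112
  13 10010100000111111111112
   7 10000000000111111111112
   1 11000000000111111111112
  -4 10000000000111111111112
 -10 10000000000111111111112
 -16 10000000000111111111112
 -22 10000000000111111111112
 -28 10000000000111111111112
 -34 10000000000111111111112
 -40 10000001000111111111112
 -46 10000000000111111111112
 -52 10000000000111111111112
 -58 10000000000111111111112
 -64 10000000000111111111112
```

The scoop-frame grid shows the caps seated behind the lip, and none are visible in the bin grid. I'll carry them gently to the tray.

Request:
arm_command:
  series: "1 0.003 -0.005 0 0.002; 1 0.006 -0.012 0 0.002; 1 0.009 -0.018 0 0.002; 1 0.012 -0.024 0 0.002; 1 0.015 -0.03 0 0.002; 1 0.019 -0.037 0 0; 1 0.022 -0.043 0 0; 1 0.025 -0.049 0 0; 1 0.028 -0.055 0 0; 1 0.031 -0.061 0 0"

```text
clock: 24.5
position: [0.5599, -0.0108, 0.1947]
ee_rot: [-0.035, 0.999, 0.0, 0.0]
ft_force: [0.4, -1.0, -5.0]
grip_width: 0.251
grasp_force: 62.1
```

Request:
arm_command:
  series: "1 0.033 -0.064 0 0; 1 0.033 -0.065 0 0; 1 0.033 -0.065 0 0; 1 0.033 -0.064 0 0; 1 0.031 -0.061 0 0; 1 0.029 -0.057 0 0; 1 0.026 -0.052 0 0; 1 0.024 -0.046 0 0; 1 0.021 -0.041 0 0; 1 0.018 -0.036 0 0"

```text
clock: 25.75
position: [0.4628, -0.2382, 0.1948]
ee_rot: [-0.034, 0.999, 0.0, 0.0]
ft_force: [0.3, -0.4, -4.4]
grip_width: 0.251
grasp_force: 62.1
```

Request:
arm_command:
  series: "1 0.015 -0.03 0 0; 1 0.013 -0.026 0 0; 1 0.011 -0.021 0 0; 1 0.009 -0.017 0 0; 1 0.007 -0.013 0 0; 1 0.005 -0.009 0 0; 1 0.003 -0.005 0 0; 1 0.001 -0.003 0 0; 1 0 0 0 0; 1 0 0 0 0"

```text
clock: 27.0
position: [0.4419, -0.2879, 0.1946]
ee_rot: [-0.035, 0.999, 0.0, 0.0]
ft_force: [-0.4, -0.6, -4.9]
grip_width: 0.248
grasp_force: 62.1
```

```bash
python3 -c "
from h import *
go(.4414,-.2889,.1448,184)
p=manip.get_obs()['position']
shot('scene','s11.png')
grid('s11.png',p[2]-.0928+.016,p,4)"
```

```text
t 27.0 p [ 0.4419 -0.2879  0.1946] yaw -175.99 tilt 0.01 F [-0.4 -0.6 -4.9] w 0.248 g 62.1
spin 0.0001 shift after spin [ 0.0014 -0.0024  0.1246] now-axes [ 0.0014 -0.0024  0.1246] q [-0.14  0.17  0.71  1.82 -0.12  1.19  2.24]
  80 8888888888644422223oooo
  74 8888888888744422223oooo
  67 8oOOOOOOOOOOOOooOo3oooo
  61 oOOOOOOOOOOOOOOOOOooooo
  55 8OOOOOOOOOOOO65oOOooooo
  49 8OOOOOOOOOOO8765oOooooo
  43 5OOOOOOo4oOo88875oOoooo
  37 3OOOOO6765oo89886oOOooo
  31 2OOOOo78865o79887OOOOOO
  25 2OOOOO79876oOo88oOOOOOO
  19 2OOOOO69986oOOOOOOOOOOO
  13 3OOOOo488875OOOOOOOOOOO
   7 oOOOOo4577654oOOOOOOOOO
   1 OOOOOo64468764oooOOOOOO
  -4 OOOOOo644688753101oOOOO
 -10 OOOOOO5447988641100oOOO
 -16 OOOOOO445o8987411001oOO
 -22 OOOOOOo4oOOo8oO211111OO
 -28 OOOOOOOOOOOOOOOo11111OO
 -34 OOOOOOOOOOOOOOOO11111oO
 -40 OOOOOOOOOOOOOOOO11111oO
 -46 OOOOOOOOOOOOOOOo11111oO
 -52 OOOOOOOOOOOOOOo211111oO
 -58 OOOOOOOOOOOOOo3311111oO
 -64 OOOOOOOOOOOOOo12211111o
```

Request:
arm_command:
  series: "1 0.001 -0.002 0.01 0; 1 0 0 0.016 0; 1 0 0 0.02 0; 1 0 0 0.02 0; 1 0 0 0.02 0; 1 0 0 0.016 0; 1 0 0 0.01 0; 1 0 0 0.005 0; 1 0 0 0.003 0; 1 0 0 0 0"

```text
clock: 28.3
position: [0.4415, -0.2889, 0.1467]
ee_rot: [-0.035, 0.999, 0.0, 0.0]
ft_force: [1.0, -0.6, -4.9]
grip_width: 0.246
grasp_force: 62.1
```

Request:
arm_command:
  series: "1 0 0 0.005 0; 1 0 0 0.005 0; 1 0 0 0.006 0; 1 0 0 0.006 0; 1 0 0 0.006 0; 1 0 0 0.006 0; 1 0 0 0.004 0; 1 0 0 0 0; 1 0 0 0 0; 1 0 0 0 0"
  newtons: 30

```text
clock: 29.55
position: [0.4475, -0.2888, 0.1362]
ee_rot: [-0.036, 0.999, -0.001, 0.006]
ft_force: [8.9, 8.0, 28.8]
grip_width: 0.247
grasp_force: 67.9
```

```bash
python3 -c "
from h import *
go(.4414,-.2889,.1448,184)
p=manip.get_obs()['position']
shot('scene','s12.png')
grid('s12.png',p[2]-.0928+.016,p,4)"
```

```text
t 29.55 p [ 0.4475 -0.2888  0.1362] yaw -175.84 tilt 0.7 F [ 8.9  8.  28.8] w 0.247 g 67.9
spin 0.0009 shift after spin [ 0.0153  0.0007 -0.0216] now-axes [ 0.015   0.0007 -0.0217] q [-0.12  0.25  0.69  1.88 -0.19  1.06  2.3 ]
  80 47887555555555555544555
  74 46887444444444444443455
  67 47887444444444444443444
  61 oOOOOOOOOOOOOooooo42343
  55 oOOOOOOOOOOOOooOOO42232
  49 oOOOOOOOOOOOo654OO42222
  43 oOOOOOOOOOOo8875oOo2222
  37 4OOOOOo54oOo88875oOo222
  31 oOOOOo7765oo89886OOO222
  25 oOOOOo78875oo9887OOO222
  19 5OOOOO79876oOo8oOOOOo22
  13 5OOOOO79886oOOOOOOOOO22
   7 4OOOOo578864OOOOOOOOOo2
   1 4OOOO65566654oo1oOOOOo2
  -4 4OOOOo644677642101oOOo2
 -10 3OOOOO5447887521101oOO2
 -16 2OOOOO44479886311111oO3
 -22 2OOOOO444o8987411111oOo
 -28 2OOOOOoooOo8ooo11111oOo
 -34 2OOOOOOOOOOOOOO21111oOO
 -40 4oOOOOOOOOOOOOOo11112OO
 -46 oOOOOOOOOOOOOOo111112OO
 -52 OOOOOOOOOOOOOO3211111OO
 -58 OOOOOOOOOOOOOO2321111oO
 -64 OOOOOOOOOOOOOo13211112o
```

Request:
arm_command:
  series: "1 -0.01 0 0 0; 1 -0.01 0 0.002 0; 1 -0.007 0 0.003 0; 1 -0.007 0 0.003 0; 1 -0.007 0 0.003 0; 1 -0.007 0 0.003 0; 1 -0.007 0 0.003 0; 1 -0.007 0 0.003 0; 1 0 0 0 0; 1 0 0 0 0"
  newtons: 20

```text
clock: 30.85
position: [0.4666, -0.2875, 0.1241]
ee_rot: [-0.035, 0.999, -0.0, 0.0]
ft_force: [-1.5, -0.3, 5.3]
grip_width: 0.248
grasp_force: 65.0
```

```bash
python3 -c "
from h import *
go(.4414,-.2889,.1448,184)
p=manip.get_obs()['position']
shot('scene','s13.png')
grid('s13.png',p[2]-.0928+.016,p,4)"
```

```text
t 30.85 p [ 0.4666 -0.2875  0.1241] yaw -176.0 tilt 0.05 F [-1.5 -0.3  5.3] w 0.248 g 65.0
spin 0.0 shift after spin [ 0.0631  0.0009 -0.0518] now-axes [ 0.0631  0.0009 -0.0519] q [-0.11  0.32  0.68  1.85 -0.22  1.06  2.3 ]
  80 44788888888888888888655
  74 45788888888888888888655
  67 45788888888888888888645
  61 44688888888888888888633
  55 44688888888887766677632
  49 4ooooooooooo55444445532
  43 oOOOOOOOOOOOOooOOo44442
  37 OOOOOOOOOOOOo5oOOo44332
  31 OOOOOOOOOOOo7664Oo44322
  25 oOOOOOOOOOO78876oOo4322
  19 oOOOOO665oO798875OO4322
  13 oOOOOo7775oo8876oOOO322
   7 oOOOOo88875oo643oOOOo22
   1 5OOOOo79876OOO111OOOo22
  -4 4OOOOOo8886OOO1111oOO22
 -10 4OOOOoo7876oOO11111OOo2
 -16 4OOOOo54o5654o11111oOo2
 -22 4oOOOo5445776421111oOO2
 -28 4oOOOO54458875211111OO2
 -34 4oOOOOo4468987311111OOo
 -40 2oOOOOo4458987411111oOO
 -46 22OOOOO4oOo886411111oOO
 -52 22OOOOOOOOOOo44311111oO
 -58 22OOOOOOOOOOOO33211112O
 -64 22OOOOOOOOOOOO122111122
```

Request:
arm_command:
  series: "1 -0.007 0 0.005 0; 1 -0.007 0 0.005 0; 1 -0.007 0 0.005 0; 1 -0.007 0 0.005 0; 1 -0.007 0 0.005 0; 1 0 0 0 0; 1 0 0 0 0; 1 0 0 0 0; 1 0 0 0 0; 1 0 0 0 0"
  newtons: 60

```text
clock: 32.15
position: [0.4804, -0.2866, 0.1148]
ee_rot: [-0.035, 0.999, 0.0, 0.0]
ft_force: [-6.6, 3.1, 18.3]
grip_width: 0.249
grasp_force: 66.9
```

```bash
python3 -c "
from h import *
go(.4414,-.2889,.1448,184)
p=manip.get_obs()['position']
shot('scene','s14.png')
grid('s14.png',p[2]-.0928+.016,p,4)"
```

```text
t 32.15 p [ 0.4804 -0.2866  0.1148] yaw -176.03 tilt 0.06 F [-6.6  3.1 18.3] w 0.249 g 66.9
spin -0.0002 shift after spin [ 0.0976  0.0011 -0.0751] now-axes [ 0.0975  0.0011 -0.0752] q [-0.1   0.35  0.66  1.83 -0.25  1.05  2.3 ]
  80 44578888888888888888865
  74 44588888888888888888865
  67 44588888888888888888855
  61 44588888888888888887643
  55 44588887767888888887422
  49 44588865444576767888532
  43 44588766544454445688732
  37 44oo8887654666544578842
  31 oOOOO89886578765o578852
  25 oOOOOo9987589876oo78642
  19 oOOOOo8987679887OO55432
  13 4OOo55577656887oOOo4422
   7 4OOo665456654444OOOo422
   1 4OOO676557765211oOOO422
  -4 4OOOo7766888631111oOo22
 -10 4OOOo67668987311111OO22
 -16 4OOOO865o7987411112OO32
 -22 4OOOOooOOOo8oo21111OOo2
 -28 4oOOOOOOOOOOOOo1111OOO2
 -34 4oOOOOOOOOOOOOO1111OOOo
 -40 45OOOOOOOOOOOOo1111oOOO
 -46 44OOOOOOOOOOOO311112OOO
 -52 44OOOOOOOOOOOO3311112oO
 -58 33OOOOOOOOOOOo23211112o
 -64 22OOOOOOOOOOOo122111122
```

Request:
arm_command:
  series: "1 0 0 -0.02 0; 1 0.06 0 -0.028 0; 1 0.06 0 -0.028 0; 1 0 0 0 0; 1 0 0 0 0; 1 -0.02 0 0.009 0; 1 -0.02 0 0.009 0; 1 0.04 0 -0.018 0; 1 0 0 0 0; 1 0 0 0 0"

```text
clock: 33.45
position: [0.433, -0.2892, 0.1435]
ee_rot: [-0.035, 0.999, 0.0, -0.0]
ft_force: [0.7, -0.3, -2.4]
grip_width: 0.251
grasp_force: 64.0
```

```bash
python3 -c "
from h import *
go(.4414,-.2889,.1448,184)
p=manip.get_obs()['position']
shot('scene','s15.png')
grid('s15.png',p[2]-.0928+.016,p,4)
print('tray'); grid('s15.png',.02,(.48,-.286),4)"
```

```text
t 33.45 p [ 0.433  -0.2892  0.1435] yaw -175.97 tilt 0.01 F [ 0.7 -0.3 -2.4] w 0.251 g 64.0
spin 0.0002 shift after spin [-0.0209 -0.0008 -0.0033] now-axes [-0.0209 -0.0008 -0.0033] q [-0.12  0.22  0.71  1.9  -0.16  1.08  2.29]
  80 65445554589876888875555
  74 87545665457877888875555
  67 88646887646888888875445
  61 98767898757888888875323
  55 88766899866777776755422
  49 68865577764545454444422
  43 58886445544444444434432
  37 ooooooooooooooooo433432
  31 OOOOOOOOOOOOOOOOOo32332
  25 OOOOOOOOOOOOOOOOOo32232
  19 OOOOOOOOOOOOOOOOOO32222
  13 OOOOOOOOOOOOOOOOOOo2222
   7 OOOOOOOOOOOOOOOOOOOo222
   1 oOOOOOOOOOOOOO1oOOOO222
  -4 3OOOOOOOOOOOOO111oOO322
 -10 2OOOOOOOOOOOOO1111oOo22
 -16 3OOOOOOOOOOOOO1111oOO32
 -22 5OOOOOOOOOOOOOo111oOOo3
 -28 OOOOOOOOOOOOOOo1111OOOo
 -34 OOOOOOOOOOOOOOO1111OOOO
 -40 OOOOOOOOOOOOOOO1111oOOO
 -46 OOOOOOOOOOOOOOo1111oOOO
 -52 OOOOOOOOOOOOOO421111oOO
 -58 OOOOOOOOOOOOOo3321111oO
 -64 OOOOOOOOOOOOOo12211112o
tray
  80 43333333333333333333333
  74 54445666666666667666666
  67 44445888888888888888887
  61 54446888888888888888888
  55 44446888888888888888888
  49 54446888888888888888888
  43 44447888777788888888888
  37 44447887544568888888888
  31 44446887654446666788888
  25 54446888875445544467888
  19 54446889987547764446888
  13 44445889987568876446888
   7 44444567887679987557888
   1 44455445665468987678888
  -4 44467544555447887788888
 -10 44588754676544678888887
 -16 44698865788765688888887
 -22 44688866889876788888887
 -28 44568765678876566666555
 -34 44457886456665444444444
 -40 44447888544444444444444
 -46 444oooooOOOOOOOOOOOOo43
 -52 444OOOOOOOOOOOOOOOOOOo4
 -58 444oOOOOOOOOOOOOOOOOOO4
 -64 444oOOOOOOOOOOOOOOOOOO4
```

Request:
arm_command:
  series: "1 0 0 -0.05 0; 1 0 0 -0.07 0; 1 0 0 -0.03 0; 1 -0.012 0.05 0 0; 1 -0.012 0.09 0 0; 1 -0.013 0.12 0 0; 1 -0.013 0.13 0 0; 1 -0.013 0.12 0 0; 1 -0.012 0.09 0 0; 1 -0.012 0.043 0 0"

```text
clock: 34.75
position: [0.449, -0.0284, 0.2034]
ee_rot: [-0.036, 0.999, 0.0, -0.0]
ft_force: [0.9, 0.0, -2.2]
grip_width: 0.251
grasp_force: 63.9
```

Request:
arm_command:
  series: "1 0 0 0.06 0; 1 0 0 0.07 0; 1 0 0 0.05 0; 1 0 0 0.018 0; 1 0 0 0.014 0; 1 0.004 0 0.012 0; 1 0.004 0 0.012 0; 1 0.004 0 0.012 0; 1 0 0 0 0; 1 0 0 0 0"

```text
clock: 36.0
position: [0.447, -0.0302, 0.1084]
ee_rot: [-0.035, 0.999, 0.001, 0.003]
ft_force: [-9.2, 2.1, 36.9]
grip_width: 0.251
grasp_force: 69.8
```

```bash
python3 -c "
from h import *
go(.45,-.03,.0928,184)
p=manip.get_obs()['position']
c=shot('top','t15.png');shot('scene','s16.png')
grid('s16.png',p[2]-.0928+.016,p,4)"
```

```text
t 36.0 p [ 0.447  -0.0302  0.1084] yaw -175.96 tilt 0.35 F [-9.2  2.1 36.9] w 0.251 g 69.8
spin 0.0002 shift after spin [-0.0075 -0.0001  0.039 ] now-axes [-0.0073 -0.0002  0.039 ] q [-0.47  0.07  0.46  2.1  -0.04  0.97  1.65]
  80 OOOOOOOOOOOOOOOOOOOOOOO
  74 OOOOOOOOOOOOOOOOOOOOOOO
  67 OOOOOOOOOOOOOOOOOOOOOOO
  61 OOOOOOOOOOOOOOOOOOOOOOO
  55 OOOOOOOOOOOOOOOOOOOOOOo
  49 OOOOOOOOOOOOOOOOOOOOOOo
  43 OOOOOOOOOOOOOOOOOOOOOOo
  37 OOOOOOOOOOOOOOOOOOOOOOO
  31 OOOOOOOOOOOOOOOOOOOOOOO
  25 OOOOOOOOOOOOOOOOOOOOOOO
  19 OOOOOOOOOOOOOOOOOOOOOoO
  13 OOOOOOOOOOOOOOOOOOOoooo
   7 OOOOOOOOOOOOOOOOOOOOooo
   1 OOOOOOOOOOOOo1oOOOOOooo
  -4 OOOOOOOOOOOO111oOOOOooo
 -10 OOOOOOOOOOOO1111OOOOOoo
 -16 OOOOOOOOOOOO1111OOOOOoo
 -22 OOOOOOOOOOOO2111OOOOOoo
 -28 OOOOOOOOOOOO2111OOOOOoo
 -34 OOOOOOOOOOOOo111OOOOOOo
 -40 OOOOOOOOOOOOo111oOOOOOo
 -46 OOOOOOOOOOOo21111OOOOOo
 -52 OOOOOOOOOOO3311112OOOOo
 -58 OOOOOOOOOOO23111123OOOo
 -64 OOOOOOOOOOO12211112OOOo
```

Request:
arm_command:
  series: "1 0.012 0 0 0; 1 0.012 0 0 0; 1 0.01 0 0.002 0; 1 0.01 0 0.003 0; 1 0.01 0 0.003 0; 1 0.008 0 0.003 0; 1 0.006 0 0.003 0; 1 0 0 0.002 0; 1 0 0 0 0; 1 0 0 0 0"

```text
clock: 37.35
position: [0.4199, -0.0322, 0.1011]
ee_rot: [-0.035, 0.999, 0.001, 0.003]
ft_force: [-6.7, 0.5, 26.4]
grip_width: 0.253
grasp_force: 69.3
```

```bash
python3 -c "
from h import *
go(.45,-.03,.0928,184)
p=manip.get_obs()['position']
shot('scene','s17.png')
from h import *
im=cv2.imread('pics/s17.png')[100:200,270:420].astype(int); m=((im[:,:,2]-im[:,:,0]>90)&(im[:,:,1]<im[:,:,2]*.62)).astype(np.uint8)
c=max(cv2.findContours(m,0,2)[0],key=cv2.contourArea); print((cv2.approxPolyDP(cv2.convexHull(c),1.5,True)[:,0]+[270,100]).tolist())
y=np.radians(4);u=np.array([np.cos(y),np.sin(y),0]);v=np.array([-u[1],u[0],0])
for th in (0,.1,.2):
    C,S=np.cos(th),np.sin(th)
    def W(x,yy,z): # scoop pt -> world with nose-down th about grip
        a,b=x+.004,z-.09; return p+u*(a*C+b*S)+v*yy+np.array([0,0,-a*S+b*C])
    print(th,proj('s17.png',[W(.06,.05,0),W(.06,-.05,0),W(-.06,-.05,.045),W(-.06,.05,.045)]).round(1).tolist(), W(.06,0,0)[2].round(4),W(-.06,0,0)[2].round(4))
"
```

```text
t 37.35 p [ 0.4199 -0.0322  0.1011] yaw -175.98 tilt 0.36 F [-6.7  0.5 26.4] w 0.253 g 69.3
spin 0.0001 shift after spin [-0.0755  0.0003  0.0209] now-axes [-0.0753  0.0002  0.0213] q [-0.47  0.02  0.45  2.17 -0.01  0.95  1.62]
[[359, 137], [360, 144], [348, 172], [321, 163], [323, 151], [330, 136]]
0 [[345.1, 177.1], [316.5, 167.4], [330.8, 132.7], [359.1, 141.7]] 0.0111 0.0111
0.1 [[346.1, 176.0], [317.7, 166.5], [331.3, 130.7], [359.6, 139.6]] 0.0052 0.0172
0.2 [[347.1, 174.7], [318.9, 165.2], [331.8, 128.7], [360.1, 137.6]] 0.0002 0.0241
```

Request:
arm_command:
  series: "1 0.007 0 0.003 0; 1 0.007 0 0.003 0; 1 0.007 0 0.003 0; 1 0.007 0 0.003 0; 1 0.007 0 0.003 0; 1 0.006 0 0.003 0; 1 0.004 0 0.003 0; 1 0 0 0 0; 1 0 0 0 0; 1 0 0 0 0"

```text
clock: 38.65
position: [0.3996, -0.0337, 0.0903]
ee_rot: [-0.035, 0.999, 0.0, 0.0]
ft_force: [-0.2, 2.2, 7.1]
grip_width: 0.254
grasp_force: 66.4
```

```bash
python3 -c "
from h import *
go(.45,-.03,.0928,184)"
```

```text
t 38.65 p [ 0.3996 -0.0337  0.0903] yaw -175.98 tilt 0.06 F [-0.2  2.2  7.1] w 0.254 g 66.4
spin 0.0001 shift after spin [-0.1263  0.0005 -0.0062] now-axes [-0.1263  0.0005 -0.0061] q [-0.47 -0.01  0.45  2.22  0.01  0.93  1.61]
```

Request:
arm_command:
  series: "0 0 0 0 0; 0 0 0 0 0; 0 0 0 0 0; 0 0 0 0 0; 0 0 0 -0.04 0; 0 0 0 -0.1 0; 0 0 0 -0.1 0; 0 0 0 -0.04 0; 0 -0.08 0.007 0 0; 0 -0.13 0.007 0 0"

```text
clock: 39.9
position: [0.4834, -0.0225, 0.2026]
ee_rot: [-0.035, 0.999, 0.001, 0.001]
ft_force: [-0.1, -0.1, 1.5]
grip_width: 0.998
grasp_force: 0.0
```

Request:
arm_command:
  series: "0 -0.14 0 0 0; 0 -0.14 0 0 0; 0 -0.12 0 0 0; 0 -0.078 0 0 0; 0 0 0 0 0; 0 0 0 0.06 0; 0 0 0 0.08 0; 0 0 0 0.06 0; 0 0 0 0 0; 0 0 0 0 0"

```text
clock: 41.15
position: [0.6735, -0.0094, 0.1233]
ee_rot: [-0.035, 0.999, 0.0, 0.001]
ft_force: [0.1, 0.6, 1.1]
grip_width: 1.0
grasp_force: 0.0
```

```bash
python3 -c "
from h import *
go(.674,-.009,.036,184)
shot('scene','s18.png');shot('top','t18.png')
im=cv2.imread('pics/s18.png')[90:290,200:440];cv2.imwrite('pics/c18.png',cv2.resize(im,None,fx=3,fy=3,interpolation=2))"
```

```text
t 41.15 p [ 0.6735 -0.0094  0.1233] yaw -176.01 tilt 0.07 F [0.1 0.6 1.1] w 1.0 g 0.0
spin -0.0 shift after spin [-0.0013  0.0008  0.2181] now-axes [-0.001   0.0008  0.2181] q [-0.38  0.56  0.46  1.49 -0.26  1.16  1.76]
```

View pics/c18.png

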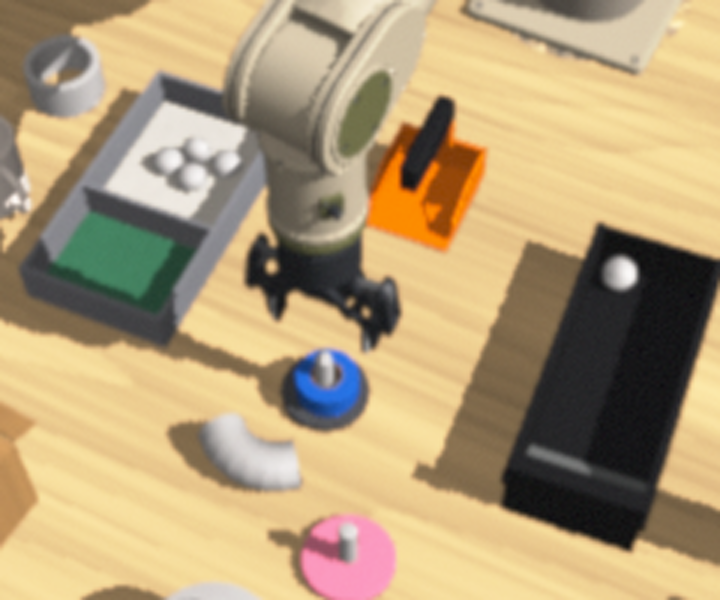

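The picture shows four caps on the white floor at about (195,162) and one in the bin at (620,272). The scoop stands flat at (430,180), and the fingers are above the blue roll at (327,385). I'll go down onto the roll.

Request:
arm_command:
  series: "0 -0.001 0.001 0.05 0; 0 0 0 0.07 0; 0 0 0 0.06 0; 0 0 0 0.036 0; 0 0 0 0 0; 1 0 0 0 0; 1 0 0 0 0; 1 0 0 0 0; 1 0 0 0 0; 1 0 0 0 0"
  newtons: 40

```text
clock: 42.5
position: [0.6746, -0.0089, 0.0372]
ee_rot: [-0.035, 0.999, 0.0, 0.001]
ft_force: [-2.0, 0.3, 5.9]
grip_width: 0.747
grasp_force: 44.2
```

```bash
python3 -c "
from h import *
go(.641,-.275,.15,184)"
```

```text
t 42.5 p [ 0.6746 -0.0089  0.0372] yaw -176.0 tilt 0.14 F [-2.   0.3  5.9] w 0.747 g 44.2
spin -0.0 shift after spin [ 0.1303 -0.6579 -0.2821] now-axes [ 0.1296 -0.6578 -0.2825] q [-0.36  0.65  0.42  1.54 -0.3   1.01  1.79]
```

Request:
arm_command:
  series: "1 0 0 -0.03 0; 1 0 0 -0.07 0; 1 0 0 -0.09 0; 1 0 0 -0.07 0; 1 0 0 -0.02 0; 1 0.01 -0.05 0 0; 1 0.018 -0.09 0 0; 1 0.024 -0.12 0 0; 1 0.024 -0.12 0 0; 1 0.024 -0.12 0 0"

```text
clock: 43.75
position: [0.6459, -0.2142, 0.1458]
ee_rot: [-0.034, 0.999, -0.0, -0.001]
ft_force: [0.1, -0.5, -1.0]
grip_width: 0.744
grasp_force: 44.2
```

Request:
arm_command:
  series: "1 0.018 -0.09 0 0; 1 0.012 -0.068 0 0; 1 0 0 0 0; 1 0 0 0 0; 1 0 0 0 0; 1 0 0 0 0; 1 0 0 0 0; 1 0 0 0 0; 1 0 0 0 0; 1 0 0 0 0"

```text
clock: 45.0
position: [0.6402, -0.275, 0.1475]
ee_rot: [-0.035, 0.999, 0.0, 0.0]
ft_force: [-0.6, 0.0, -0.4]
grip_width: 0.739
grasp_force: 44.2
```

```bash
python3 -c "
from h import *
go(.641,-.275,.034,184)
shot('scene','s19.png')
im=cv2.imread('pics/s19.png').astype(int)
b=((im[:,:,0]-im[:,:,2]>60)&(im[:,:,0]>100)).astype(np.uint8); b[:, :120]=0;b[:,500:]=0
n,l,s,c=cv2.connectedComponentsWithStats(b)
for i in range(1,n):
  if s[i,4]>15: print(c[i].round(1),s[i])
p=manip.get_obs()['position'];print(proj('s19.png',[p-[0,0,.01],[.674,-.01,.027]]).round(1))
# green floor extent
y=np.radians(4);u=np.array([np.cos(y),np.sin(y)]);v=np.array([-u[1],u[0]])
g=(im[:,:,1]-im[:,:,2]>20)&(im[:,:,1]-im[:,:,0]>8)
for w in (-.06,-.03,.05,.07):
  r=''
  for a in np.arange(.02,.17,.005):
    q=proj('s19.png',[[*(np.array([.5521,-.2812])+a*u+w*v),.006]])[0].round().astype(int); r+='G' if g[q[1],q[0]] else '.'
  print(w,r)"
```

```text
t 45.0 p [ 0.6402 -0.275   0.1475] yaw -176.0 tilt 0.0 F [-0.6  0.  -0.4] w 0.739 g 44.2
spin -0.0 shift after spin [-2.100e-03 -1.000e-04  2.837e-01] now-axes [-2.100e-03 -1.000e-04  2.837e-01] q [-0.01  0.6   0.52  1.39 -0.3   1.23  2.17]
[172.3   4.9] [168   0   9  12  72]
[125.9  28.3] [120   4  15  45 242]
[233.  157.2] [224 144  20  23 221]
[[234.2 154.3]
 [307.6 216.4]]
-0.06 ......GGGGGGGGGGGGGGG..........
-0.03 ....GGGGGGGGGGGGGGGGG..........
0.05 ...GGGGGGGGGGGGGGGGGG..........
0.07 ...............................
```

Request:
arm_command:
  series: "1 -0.002 0 0.04 0; 1 0 0 0.07 0; 1 0 0 0.08 0; 1 0 0 0.05 0; 1 0 0 0.03 0; 1 0 0 0.012 0; 1 0 0 0.004 0; 1 0 0 0.003 0; 1 0 0 0 0; 1 0 0 0 0"

```text
clock: 46.3
position: [0.6412, -0.275, 0.0323]
ee_rot: [-0.035, 0.999, -0.0, 0.0]
ft_force: [0.6, -0.7, -1.9]
grip_width: 0.744
grasp_force: 44.2
```

```bash
python3 -c "
from h import *
go(.641,-.275,.0312,184)"
```

```text
t 46.3 p [ 0.6412 -0.275   0.0323] yaw -176.0 tilt 0.03 F [ 0.6 -0.7 -1.9] w 0.744 g 44.2
spin 0.0 shift after spin [ 0.0004 -0.      0.0026] now-axes [ 0.0004 -0.      0.0026] q [ 0.02  0.71  0.47  1.47 -0.35  1.04  2.21]
```

Request:
arm_command:
  series: "1 0 0 0.003 0; 1 0 0 0 0; 0 0 0 0 0; 0 0 0 0 0; 0 0 0 0 0; 0 0 0 -0.03 0; 0 0 0 -0.07 0; 0 0 0 -0.1 0; 0 0 0 -0.12 0; 0 0 0 -0.12 0"

```text
clock: 47.55
position: [0.6408, -0.275, 0.2092]
ee_rot: [-0.035, 0.999, -0.0, 0.0]
ft_force: [0.5, -0.7, -0.5]
grip_width: 0.999
grasp_force: 0.0
```

```bash
python3 -c "
from h import *
go(.641,-.275,.0312,184)
for n in ('scene','top'):
  f=n+'20.png'; shot(n,f); im=cv2.imread('pics/'+f).astype(int)
  b=((im[:,:,0]-im[:,:,2]>60)&(im[:,:,0]>90)).astype(np.uint8)
  l,s,c=cv2.connectedComponentsWithStats(b)[1:]
  for i in range(1,len(s)):
    if s[i,4]>15 and 130<c[i][0]<450: print(n,c[i].round(1),s[i],ray(f,*c[i],.03).round(3))
print('tray');grid('scene20.png',.02,(.48,-.286),4)"
```

```text
t 47.55 p [ 0.6408 -0.275   0.2092] yaw -176.01 tilt 0.04 F [ 0.5 -0.7 -0.5] w 0.999 g 0.0
spin -0.0001 shift after spin [-0.0005  0.      0.445 ] now-axes [-1.00e-04  1.00e-04  4.45e-01] q [-0.02  0.55  0.54  1.32 -0.28  1.34  2.16]
scene [172.3   4.9] [168   0   9  12  73] [-0.025 -1.074  0.03 ]
scene [240.6 177.7] [229 167  23  22 327] [ 0.646 -0.267  0.03 ]
top [388.7 204.5] [384 200  11   9  50] [ 0.626 -0.262  0.03 ]
top [135.2 259.1] [132 244   8  29 196] [0.41  0.683 0.03 ]
tray
  80 43333433333333334343333
  74 54445676766677777666666
  67 54446888888888888888888
  61 54446899999999999999998
  55 54446899999989999999998
  49 54446899889889999999898
  43 54457898777788999988888
  37 54457887554568888887688
  31 54446887654446666775457
  25 54446888876446544543344
  19 54446889987557765432233
  13 54445889987668876442112
   7 54444568987679987554211
   1 54455445776469987675211
  -4 44477644555447887786211
 -10 44588754677654678886211
 -16 54698865788865788885221
 -22 54688867899876788886221
 -28 54578878889987788887312
 -34 54457888888888888888622
 -40 44447888888888888888852
 -46 54447888888888888888885
 -52 44457898888888888888887
 -58 54446888888888888888888
 -64 44446888888888888888887
```

```bash
python3 -c "
from h import *
print(manip.hand_in())"
```

```text
the job is handed in; nothing more can be done
None
```

I handed in the job with four caps in the white compartment, the fifth still in the bin, the tape roll laid in the green compartment and the scoop standing flat on the bench, at about 48 s of the 72 s allowed; the hand-in gave no verdict.

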